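Close the ring boxes and clamp them in the packing cradle

TASK

Free the clamp on the packing cradle's fence and draw the fence back, then stand every ring box that is on the table upright in the cradle, flat sides square to the back rail (the long box lengthwise along it), each fully closed with the lid of its own shape; lids with no box are spares and are not needed. Slide the fence up snug so that it holds all the boxes against the back rail, and turn the clamp fully tight; the clamp must never be tight while the fence is drawn back. Leave the bead jar, bangle, brush and reamer where they are.

Things in the scene. Friction and masses are not known exactly. Their poses are not given: they have to be found in the camera images.
- cradle: wooden packing cradle fixed to the table, 185 x 320 mm, floor 12 mm thick. Origin at table height; x points to the back rail, y along the rail. Rail face at x = +85 mm, rail top 20 mm above the floor. The loading bay is the floor between that face and the fence, y = -150 to +150 mm (cheeks 14 mm high at its ends). Boxes stand side by side in it.
- fence (a joint): sliding fence: aluminium bar parallel to the rail, 290 mm long, 14 mm thick, top 20 mm above the cradle floor, on a low carriage that slides along the cradle's x. Value (m): clear gap between fence and rail, 0 to 0.100, growing as it is drawn back towards the robot. About 4 N slides it and it stays where left. Boxes are 60 mm deep.
- fence_pull (a point): centre of the top of the fence's wooden pull, an upright block 18 mm thick (cradle x), 50 mm wide (cradle y), 42 mm tall, its top 65 mm above the table; 42 mm in front of the fence's face, on the carriage's +y side. Grip it from above across its 18 mm to draw or push the fence.
- clamp (a joint): the fence's clamp knob, a brass bar grip on an upright axis on the carriage. 0 rad fully free, 1.45 fully tight (stops at both), growing clockwise seen from above; over 1.2 is tight, under 0.3 free. 0.06 N m turns it and it stays where left. At 0 the bar lies along the cradle's x, tight it lies nearly along its y.
- clamp_grip (a point): on the clamp knob's axis at the top of its bar grip, 67 mm above the table (bar 54 mm long, 16 mm thick, 30 mm tall, all below this point); 42 mm in front of the fence's face, 120 mm from the pull, on the carriage's -y side.
- box_round: open ceramic ring box, round, 60 mm diameter outside, 58 mm high, 5 mm walls, a low cushion with one pearl fixed inside. Origin at the centre of its underside, z up. About 0.2 kg. May be absent.
- box_square: open ceramic ring box, square, 60 x 60 mm outside, 58 mm high, 5 mm walls, a low cushion with one pearl fixed inside. Origin at the centre of its underside, z up. About 0.2 kg. May be absent.
- box_hex: open ceramic ring box, hexagonal, 60 mm across flats, flats facing its +x and -x outside, 58 mm high, 5 mm walls, a low cushion with one pearl fixed inside. Origin at the centre of its underside, z up. About 0.2 kg. May be absent.
- box_oblong: open ceramic ring box, rectangular, 60 mm along its x and 90 mm along its y outside, 58 mm high, 5 mm walls, a low cushion with one pearl fixed inside. Origin at the centre of its underside, z up. About 0.2 kg. May be absent.
- lid_round: wooden lid of the round box, same outline (round, 60 mm diameter). Origin under the centre of its 8 mm deep plug (2.5 mm play all round in the box); above it a 6 mm plate, then a brass bar handle 14 mm thick (lid x), 36 mm long (lid y), 14 to 41 mm above the origin. Seated, its origin is 50 mm above the box's. About 0.06 kg.
- lid_square: wooden lid of the square box, same outline (square, 60 x 60 mm). Origin under the centre of its 8 mm deep plug (2.5 mm play all round in the box); above it a 6 mm plate, then a brass bar handle 14 mm thick (lid x), 36 mm long (lid y), 14 to 41 mm above the origin. Seated, its origin is 50 mm above the box's. About 0.06 kg.
- lid_hex: wooden lid of the hex box, same outline (hexagonal, 60 mm across flats, flats facing its +x and -x). Origin under the centre of its 8 mm deep plug (2.5 mm play all round in the box); above it a 6 mm plate, then a brass bar handle 14 mm thick (lid x), 36 mm long (lid y), 14 to 41 mm above the origin. Seated, its origin is 50 mm above the box's. About 0.06 kg.
- lid_oblong: wooden lid of the oblong box, same outline (rectangular, 60 mm along its x and 90 mm along its y). Origin under the centre of its 8 mm deep plug (2.5 mm play all round in the box); above it a 6 mm plate, then a brass bar handle 14 mm thick (lid x), 36 mm long (lid y), 14 to 41 mm above the origin. Seated, its origin is 50 mm above the box's. About 0.06 kg.
- bead_jar: bystander: small closed glass jar, 52 mm diameter, 70 mm high, origin under its centre; stands among the boxes and lids
- bangle: bystander: copper bangle lying flat, 68 mm outside diameter, 9 mm high
- brush: bystander: small brush 150 mm long, lying along its x
- reamer: bystander: bead reamer with a handle, 150 mm long, lying along its x

How it is judged (in metres and radians):
On the way, in this order (a step that is already met when the one before it is completed fails the run):
1. the clamp is turned free (value of joint clamp below 0.3 rad), for 0.2 s.
2. the fence is drawn back to a gap of more than 75 mm (value of joint fence above 0.075 m), for 0.2 s.
3. all the boxes stand in the cradle against the rail, closed with their own lids, and the fence is snug against them (x of box_round in the frame of cradle between 0.0505 and 0.0595 m and y of box_round in the frame of cradle between -0.125 and 0.125 m and z of box_round in the frame of cradle between 0.0085 and 0.0155 m and angle between each of box_round, box_square, box_hex, box_oblong's own z axis and vertical below 0.08 rad and horizontal distance between lid_round and box_round below 0.006 m and angle between the z axis of lid_round and the z axis of box_round, either way round below 0.08 rad and z of lid_round in the frame of box_round between 0.046 and 0.0535 m and x of box_square in the frame of cradle between 0.0505 and 0.0595 m and y of box_square in the frame of cradle between -0.125 and 0.125 m and z of box_square in the frame of cradle between 0.0085 and 0.0155 m and horizontal distance between lid_square and box_square below 0.006 m and angle between the z axis of lid_square and the z axis of box_square, either way round below 0.08 rad and z of lid_square in the frame of box_square between 0.046 and 0.0535 m and x of box_hex in the frame of cradle between 0.0505 and 0.0595 m and y of box_hex in the frame of cradle between -0.125 and 0.125 m and z of box_hex in the frame of cradle between 0.0085 and 0.0155 m and horizontal distance between lid_hex and box_hex below 0.006 m and angle between the z axis of lid_hex and the z axis of box_hex, either way round below 0.08 rad and z of lid_hex in the frame of box_hex between 0.046 and 0.0535 m and x of box_oblong in the frame of cradle between 0.0505 and 0.0595 m and y of box_oblong in the frame of cradle between -0.11 and 0.11 m and z of box_oblong in the frame of cradle between 0.0085 and 0.0155 m and horizontal distance between lid_oblong and box_oblong below 0.006 m and angle between the z axis of lid_oblong and the z axis of box_oblong, either way round below 0.08 rad and z of lid_oblong in the frame of box_oblong between 0.046 and 0.0535 m and value of joint fence between 0.057 and 0.064 m), for 0.2 s.
At the end, for the whole second after the job is handed in: Every box present stands upright on the cradle floor within 4.5 mm of the rail, its own lid seated (within 6 mm of centre, origin 46 to 53.5 mm above the box's, not tilted over 0.08 rad); fence gap 57 to 64 mm; clamp over 1.2 rad; all at rest (all of step 3 and value of joint clamp above 1.2 rad and linear speed of each of box_round, box_square, box_hex, box_oblong, lid_round, lid_square, lid_hex, lid_oblong below 0.02 m/s); the robot touches nothing.
It fails at once if the fence was drawn back more than 70 mm from the rail with its clamp tight (value of joint clamp above 1.2 rad and value of joint fence above 0.07 m).
It fails at once if the bead_jar was moved more than 4 cm (distance of bead_jar from where it was at the start of the episode above 0.04 m).
It fails at once if the bangle was moved more than 4 cm (distance of bangle from where it was at the start of the episode above 0.04 m).
It fails at once if the brush was moved more than 4 cm (distance of brush from where it was at the start of the episode above 0.04 m).
It fails at once if the reamer was moved more than 4 cm (distance of reamer from where it was at the start of the episode above 0.04 m).
Of box_round, box_square, box_hex, box_oblong only 2 to 3 are there at a start; the rules pass over those that are not, and their reading is None.
At some moment in a run one of box_round, box_square, box_hex, box_oblong, lid_round, lid_square, lid_hex, lid_oblong may be knocked a few centimetres aside while the robot is not near it.
Once in a run the grip may slacken for a moment while it holds something.
It also fails if it takes over 210 s, if anything falls off the work surface, if the arm or the gripper's body presses on something with over 40 N, if the wrist force passes 120 N, or if a joint passes its speed limit or range.

ROBOT

A 6-joint arm with a two-finger parallel gripper is mounted at the origin on the work surface. World frame = base frame: x ahead of the robot, y to its left, z up, the work surface at z = 0. Lengths are in mm, angles in degrees, forces in N, time in s.
With the tool pointing down it reaches from about 325 to 850 mm from the base axis. Payload 15.5 kg.
Tool frame: the origin (TCP) lies at the centre of the arm's flange, where the gripper is bolted on; the fingertips stand 191 mm ahead of it and the grasp point (between the pads) lies 172 mm ahead of it; z points along the fingers, y is the line along which they close (so a half turn about z gives the same grasp; the last joint's range is limited). The gripper opens to 91 mm and grips with 3 to 60 N. Pads are 32 mm wide; open, the fingers measure 118 mm over their backs; the gripper's body (76 mm by 178 mm) begins 60 mm behind the grasp point.
Start: joints at [58.356, 28.281, 77.091, -0, 74.628, -5.472], TCP at [275.67, 560.922, 404.715] pointing down, gripper open.
Joint ranges: [-166.48, 166.48], [-47.26, 123.95], [12.59, 153.08], [-70.14, 250.14], [6.76, 159.57], [-176.63, 176.63]. Speed limits (degrees/s): [108.29, 108.29, 147.25, 172.46, 172.46, 172.46].

INTERFACE

Orientations are given as a 3x3 rotation matrix whose columns are the frame's x, y, z axes.
In Python, from workcell import env gives the robot as it stands.
- The arm moves only by the tool play_rows, never from a script. Its arguments are lists of equal length, an entry for each row: "translation": the shift along the tool's x, y, z in cm, a list of three; "delta_rot": the turn, a rotation vector about the tool's x, y, z in degrees, a list of three. A call has exactly 5 rows; each row is the pose to reach, as a shift and turn from the pose commanded when the call began, along the tool's axes at that moment; what a row does not reach only later rows make up. A row lasts 1/10 s, in which the tool goes at most 50 mm and 8.59 degrees, less where a joint would pass 70% of its speed; a pose out of reach is approached as far as the arm can. A call with a gripper value outside its range is refused whole. "jaw" is the opening, from 0 (shut) to 1 (fully open), set as the call begins (left out, the last holds). The fingers move at their own pace and stop on an object; "squeeze" is the grip in N (left out, the last holds). Time passes only in rows, so rows that repeat a pose let the fingers close, or fill a call up. It gives the time, the measured TCP pose, the force, the opening and the grip force at its end, in the units of the state.
- env.state(): the state, without advancing time (a new reading comes with each control period).
- env.snapshot(name): name is "scene" or "side" or "wrist"; returns (picture, depth): 420x560x3 uint8, red, green, blue; 420x560 float32, mm along the optical axis (not along the pixel's ray), 0 where there is no reading.
- env.get_calibration(name): a dict with "camera_matrix" (3x3 intrinsics, pixels), "world_to_cam" (4x4, takes a point from world to camera coordinates); the wrist camera has in their place "tool_from_camera" (4x4, takes a point from camera to tool coordinates, whose origin is the TCP and whose axes are the flange's). Camera axes: x right, y down, z forward; pixel columns grow to the right and rows downward; lengths in mm; the calibration is good to about 2 mm. The wrist camera is an equidistant fisheye: a pixel r from the principal point sees the ray r / f radians off the axis. A picture is of the moment at which its call begins: read the wrist's pose just before it. get_calibration takes no time and is no camera call.
- env.finish_job(): hands the job in; it is judged then, once.
The state is a dict: "time": time; "qpos": joint angles; "qvel": joint speeds; "joint_efforts": joint torques, N m; "position": TCP position; "ee_rot": TCP orientation; "ft_force": force on the tool from outside, world axes, zero at the start; "ft_torque": the same for the moment, N m; "width": finger opening in mm; "finger_force": force on a finger pad.
Only numpy, scipy, OpenCV 4.12 (cv2) and the standard library are available. Lean on these libraries where they do the work, as an engineer would, in place of code of your own. Each camera call takes 0.05 s, during which the arm holds its last target. There are 200 camera calls.

## Working session

There is one attempt and no reset: what is moved stays moved. The work goes in short steps, Python scripts to look and compute and a tool call to move; the robot and the scene stay as the last step left them, time stands still between calls to the robot, and variables do not carry over. Pictures are saved under pics/ and viewed, at most 14 in all, crops included, and the job is handed in when it is done.

Besides the shell and the picture viewer there is one more tool, called after ">>>" as a command line: name --argument value ..., lists and objects as JSON in quotes. play_rows: Moves the arm, as the interface text tells. Its arguments: {"type":"object","properties":{"translation":{"type":"array"},"delta_rot":{"type":"array"},"jaw":{"type":"number"},"squeeze":{"type":"number"}},"required":["translation","delta_rot"]}

```bash
ls; mkdir -p pics; cat > h.py <<'E'
import numpy as np, cv2
from workcell import env
def cloud(n):
    c=env.get_calibration(n); im,d=env.snapshot(n)
    K=np.array(c["camera_matrix"]);T=np.linalg.inv(np.array(c["world_to_cam"]))
    v,u=np.mgrid[:420,:560]; d=d.astype(float)
    P=np.stack([(u-K[0,2])/K[0,0]*d,(v-K[1,2])/K[1,1]*d,d],-1)@T[:3,:3].T+T[:3,3]
    P[d==0]=np.nan
    return im,P
E
python3 - <<'E'
from h import *
s=env.state(); print(s["position"],s["ee_rot"],s["width"],s["time"])
for n in("scene","side"):
    im,P=cloud(n); np.savez("pics/%s0.npz"%n,im=im,P=P)
    cv2.imwrite("pics/%s0.png"%n,cv2.resize(im[...,::-1],(800,600),interpolation=cv2.INTER_CUBIC))
print(env.get_calibration("wrist"))
E
```

```text
pics
[275.59224178 560.80362972 404.13891876] [[-8.97474139e-01  4.41066642e-01 -6.22299017e-04]
 [ 4.41067071e-01  8.97473534e-01 -1.04619368e-03]
 [ 9.70557670e-05 -1.21340737e-03 -9.99999259e-01]] 91.12470391451878 0.0
{'camera_matrix': array([[325.1922621 ,   0.        , 282.65445395],
       [  0.        , 325.1922621 , 204.82494606],
       [  0.        ,   0.        ,   1.        ]]), 'tool_from_camera': array([[-2.08550356e-04, -9.69847110e-01, -2.43714055e-01,
         6.79085076e+01],
       [ 9.99999976e-01, -2.18658869e-04,  1.44239582e-05,
         2.41469754e-01],
       [-6.72792736e-05, -2.43714046e-01,  9.69847132e-01,
         1.97500061e+01],
       [ 0.00000000e+00,  0.00000000e+00,  0.00000000e+00,
         1.00000000e+00]])}
```

View pics/scene0.png

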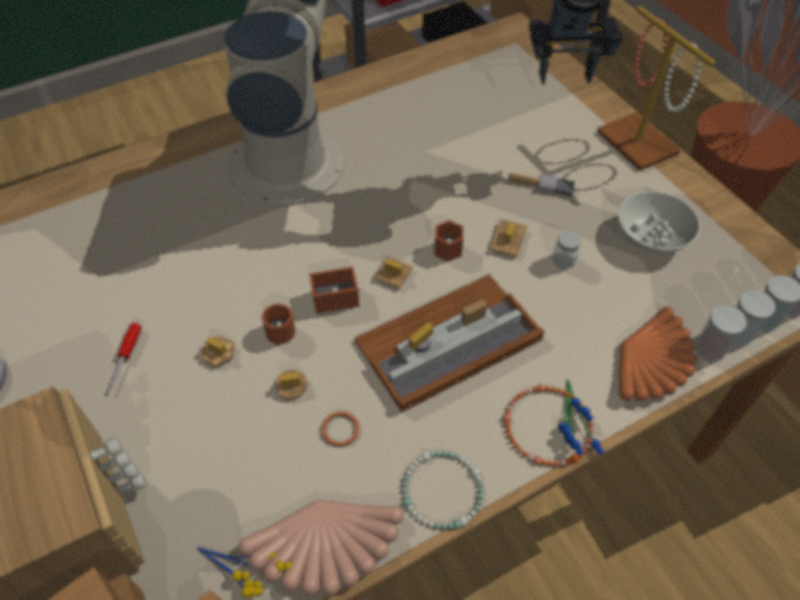

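View pics/side0.png

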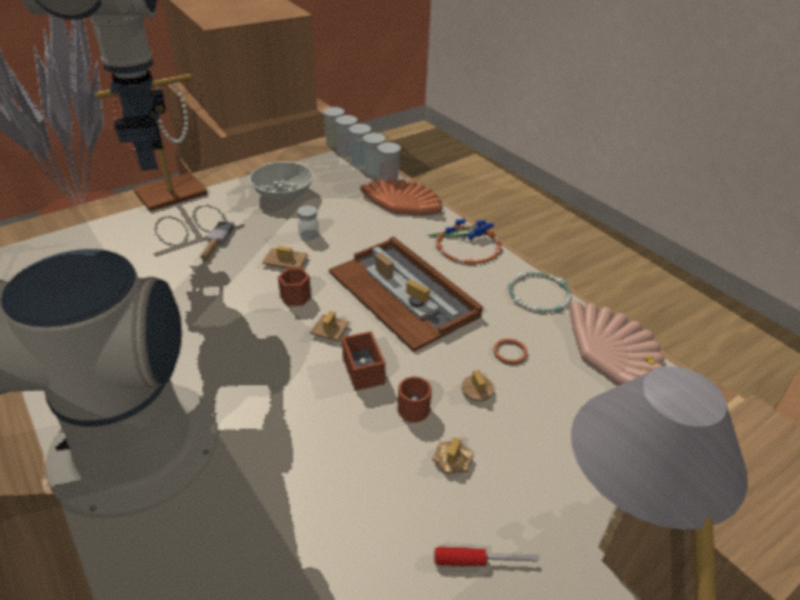

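The scene shows hex box (448,240), oblong (334,290), round (278,323), and four lids at (509,237), (393,270), (217,350), (291,385). The cradle is around (450,340), with the clamp at (420,335) and the pull at (474,310). Next I'll make a rectified top view.

```bash
cat > seg.py <<'E'
from h import *
A=[np.load("pics/%s0.npz"%n) for n in("scene","side")]
for a in A:
    P=a["P"]; m=(P[...,0]>250)&(P[...,0]<850)&(abs(P[...,1])<500)&(abs(P[...,2])<15)
    print("table z",np.median(P[m][:,2]))
x0,y0,S=200,-520,2   # top view, mm/px=2 : col = y desc, row = x desc
H=np.full((360,520),-50.);C=np.zeros((360,520,3),np.uint8)
for a in A:
    P=a["P"].reshape(-1,3);I=a["im"].reshape(-1,3)
    ok=np.isfinite(P).all(1);P=P[ok];I=I[ok]
    r=((900-P[:,0])/S).astype(int);c=((520-P[:,1])/S).astype(int)
    k=(r>=0)&(r<360)&(c>=0)&(c<520)&(P[:,2]<150)
    for R,Cc,z,col in zip(r[k],c[k],P[k,2],I[k]):
        if z>H[R,Cc]: H[R,Cc]=z;C[R,Cc]=col
cv2.imwrite("pics/top0.png",cv2.resize(C[...,::-1],(780,540)))
np.save("pics/H.npy",H)
m=cv2.morphologyEx(((H>7)).astype(np.uint8),cv2.MORPH_CLOSE,np.ones((3,3)))
n,l,st,ce=cv2.connectedComponentsWithStats(m)
for i in range(1,n):
    if st[i,4]>60:
        print("row/col px",st[i][:4],"area",st[i,4]*4,"ctr x%.0f y%.0f"%(900-ce[i,1]*2,520-ce[i,0]*2),"ztop %.0f"%np.percentile(H[(l==i)],97), [round(t) for t in cv2.minAreaRect(np.argwhere(l==i).astype(np.float32)*2)[1]])
E
python3 seg.py
```

```text
table z 2.0171145596943916
table z -1.2887825580821755
row/col px [  0   0 126  71] area 23420 ctr x843 y400 ztop 105 [140, 250]
row/col px [151   0  83  61] area 4872 ctr x845 y146 ztop 35 [164, 120]
row/col px [273   0  73  54] area 2456 ctr x840 y-98 ztop 16 [144, 106]
row/col px [350   0 150  62] area 24244 ctr x845 y-320 ztop 37 [122, 298]
row/col px [506   0  14   9] area 304 ctr x893 y-509 ztop 50 [16, 26]
row/col px [474   7  30  52] area 1496 ctr x853 y-452 ztop 38 [113, 33]
row/col px [506  17  14  10] area 316 ctr x856 y-504 ztop 54 [26, 15]
row/col px [342  89  35  42] area 1716 ctr x682 y-197 ztop 14 [71, 75]
row/col px [143  93 166 103] area 60164 ctr x613 y70 ztop 37 [204, 330]
row/col px [364 155  32  33] area 3068 ctr x558 y-240 ztop 43 [64, 59]
row/col px [ 52 156  29  31] area 2468 ctr x559 y388 ztop 74 [59, 53]
row/col px [ 74 196  52  54] area 5496 ctr x456 y319 ztop 39 [71, 98]
row/col px [349 217  31  34] area 2772 ctr x433 y-206 ztop 61 [60, 66]
row/col px [211 218  43  45] area 3704 ctr x418 y56 ztop 43 [68, 70]
row/col px [272 221  53  46] area 5404 ctr x412 y-73 ztop 62 [96, 69]
row/col px [408 223  36  34] area 3496 ctr x421 y-332 ztop 43 [73, 63]
row/col px [145 224  37  38] area 2444 ctr x413 y193 ztop 61 [78, 67]
row/col px [  0 240  50  65] area 4152 ctr x357 y480 ztop 24 [156, 45]
row/col px [481 257  39  54] area 2596 ctr x323 y-478 ztop 28 [34, 121]
```

View pics/top0.png

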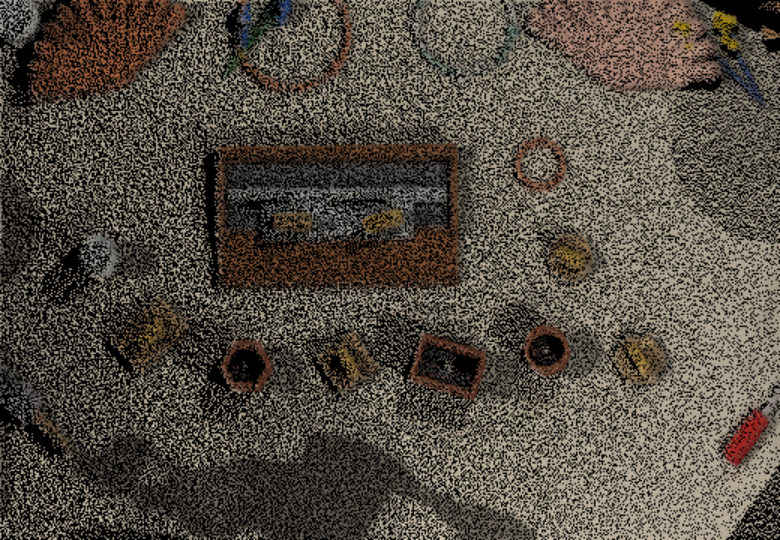

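Top view (1.33 mm per px, left is +y): the oblong lid is at (456,319), square lid (418,56, spare), round lid (558,-240) and hex lid (421,-332). Boxes are hex (413,193), oblong (412,-73) and round (433,-206). The clamp bar lies nearly along y, so it is tight. I'll fit these more precisely next.

```bash
cat > fit.py <<'E'
from h import *
def rect(Q):
    (c,s,a)=cv2.minAreaRect(Q[:,:2].astype(np.float32)); 
    if s[0]>s[1]: s=s[::-1];a-=90
    # a = angle of short side
    return "ctr %.1f %.1f size %.0f x %.0f shortside ang %.1f"%(c[0],c[1],s[0],s[1],((a+90)%180)-90)
def trim(Q):  # drop isolated pts
    from scipy.spatial import cKDTree
    t=cKDTree(Q[:,:2]); return Q[[len(x)>3 for x in t.query_ball_point(Q[:,:2],4)]]
def sel(P,c,r,z0,z1):
    Q=P.reshape(-1,3); Q=Q[np.isfinite(Q).all(1)]
    m=(np.hypot(Q[:,0]-c[0],Q[:,1]-c[1])<r)&(Q[:,2]>z0)&(Q[:,2]<z1); return trim(Q[m])
E
cat > m1.py <<'E'
from fit import *
off=dict(scene=2.0,side=-1.3)
for n in("scene","side"):
    P=np.load("pics/%s0.npz"%n)["P"]-[0,0,off[n]]
    print(n)
    for nm,c,r,z0,z1 in [("pull",(610,130),45,54,80),("clamp",(610,10),45,56,80),("lid_obl",(456,319),40,30,60),("lid_sq",(418,56),40,30,60),("lid_rnd",(558,-240),40,30,60),("lid_hex",(421,-332),40,30,60),
      ("b_hex",(413,193),50,52,70),("b_obl",(412,-73),70,52,70),("b_rnd",(433,-206),50,52,70)]:
        Q=sel(P,c,r,z0,z1)
        print(nm,len(Q),"mean",Q.mean(0).round(1),rect(Q) if len(Q)>5 else "")
        if nm=="b_rnd": print("  circ",cv2.minEnclosingCircle(Q[:,:2].astype(np.float32)))
        if nm=="b_hex":
            A=np.arange(-30,30,1.); q=Q[:,:2].astype(float); best=[]
            for a in A:
                d=np.deg2rad(a+60*np.arange(3)); D=np.c_[np.cos(d),np.sin(d)]; pr=q@D.T
                best.append(np.ptp(pr,axis=0).sum())
            a=A[np.argmin(best)];d=np.deg2rad(a+60*np.arange(3));D=np.c_[np.cos(d),np.sin(d)];pr=q@D.T
            print("  hex ang",a,"widths",np.ptp(pr,axis=0),"ctr",np.linalg.lstsq(D,(pr.max(0)+pr.min(0))/2,rcond=None)[0])
    # cradle outline
    Q=sel(P,(610,70),230,8,45); Q=Q[(Q[:,0]>500)&(Q[:,0]<720)]
    print("cradle",rect(Q))
    Q=sel(P,(690,70),190,24,40); Q=Q[(Q[:,0]>670)&(Q[:,0]<720)]; l=np.polyfit(Q[:,1],Q[:,0],1); print("rail",rect(Q),l,np.percentile(Q[:,2],50))
    Q=sel(P,(640,70),170,24,40); Q=Q[(Q[:,0]>625)&(Q[:,0]<665)]; print("fence",rect(Q),np.polyfit(Q[:,1],Q[:,0],1))
E
python3 m1.py
```

```text
scene
pull 121 mean [608.3 128.8  62.8] ctr 607.1 129.9 size 18 x 51 shortside ang -1.2
clamp 115 mean [609.7   9.9  65.1] ctr 608.9 10.2 size 16 x 54 shortside ang 16.5
lid_obl 42 mean [460.7 315.7  38.5] ctr 456.6 319.7 size 14 x 40 shortside ang 43.2
lid_sq 58 mean [421.7  56.4  39. ] ctr 420.9 57.2 size 14 x 33 shortside ang -60.2
lid_rnd 82 mean [ 560.4 -239.9   38.7] ctr 559.1 -240.0 size 17 x 35 shortside ang -20.2
lid_hex 76 mean [ 424.6 -332.3   38.5] ctr 423.7 -332.0 size 14 x 38 shortside ang -61.2
b_hex 73 mean [408.7 188.   56.8] ctr 413.6 191.8 size 56 x 64 shortside ang 65.2
  hex ang 0.0 widths [61.08242908 56.58152841 64.20343942] ctr [413.51486399 193.01784382]
b_obl 163 mean [413.8 -76.3  57.2] ctr 414.1 -76.2 size 62 x 89 shortside ang -15.4
b_rnd 106 mean [ 435.6 -207.7   56.5] ctr 436.1 -208.2 size 58 x 58 shortside ang -79.6
  circ ((434.5904541015625, -208.0654754638672), 31.52747917175293)
cradle ctr 614.5 71.4 size 187 x 322 shortside ang 0.7
rail ctr 689.5 71.3 size 37 x 319 shortside ang 0.3 [-6.01853915e-03  6.99457735e+02] 30.6761727687267
fence ctr 643.
[... 547 characters left out ...]
3.6 size 14 x 36 shortside ang -59.6
b_hex 50 mean [406.8 195.7  55.8] ctr 408.0 191.4 size 58 x 65 shortside ang -56.3
  hex ang -1.0 widths [58.27216401 60.33588579 57.86366136] ctr [408.39280568 190.97002209]
b_obl 182 mean [406.1 -83.1  56.7] ctr 408.0 -76.8 size 60 x 94 shortside ang -16.5
b_rnd 139 mean [ 428.7 -210.2   56.2] ctr 429.3 -209.5 size 57 x 58 shortside ang 54.7
  circ ((429.3166809082031, -209.60585021972656), 29.854848861694336)
cradle ctr 607.6 69.9 size 186 x 325 shortside ang 1.0
rail ctr 687.2 68.1 size 27 x 316 shortside ang 1.0 [-1.09983541e-02  6.91358615e+02] 29.904980861298885
fence ctr 642.7 69.1 size 32 x 315 shortside ang -1.8 [-2.65602483e-03  6.35298030e+02]
```

```bash
cat >> h.py <<'E'
def wcloud():
    s=env.state(); c=env.get_calibration("wrist"); im,d=env.snapshot("wrist")
    K=np.array(c["camera_matrix"]);T=np.array(c["tool_from_camera"]); d=d.astype(float)
    v,u=np.mgrid[:420,:560]; a=(u-K[0,2])/K[0,0]; b=(v-K[1,2])/K[1,1]; r=np.hypot(a,b)+1e-9
    t=np.tan(np.minimum(r,1.4))/r
    P=np.stack([a*t*d,b*t*d,d],-1)@T[:3,:3].T+T[:3,3]
    P=P@np.array(s["ee_rot"]).T+np.array(s["position"]); P[(d==0)|(r>1.3)]=np.nan
    return im,P
def ang(R): return np.degrees(np.arctan2(R[1,1],R[0,1]))
def plan(*wps):
    """wps: (x,y,z of grasp point, angle_y). prints shift cm & rot deg per call"""
    s=env.state(); R=np.array(s["ee_rot"]); p=np.array(s["position"])+172*R[:,2]; a=ang(R)
    print("t %.1f gp %s ang %.1f w %.1f ff %.1f F %s"%(s["time"],p.round(1),a,s["width"],s["finger_force"],np.round(s["ft_force"],1)))
    for w in wps:
        q=np.array(w[:3],float); t=np.radians(a)
        Y=np.array([np.cos(t),np.sin(t),0]);X=np.array([-np.sin(t),np.cos(t),0]);Z=np.array([0,0,-1])
        d=q-p; da=(w[3]-a+180)%360-180
        print(w,"-> T",(np.array([d@X,d@Y,d@Z])/10).round(2),"rot z %.1f"%-da,"rows>=%.1f"%max(np.linalg.norm(d)/50,abs(da)/8.59))
        p=q;a=w[3]
E
python3 -c "
from h import *
plan((430,300,222,40),(610,60,222,7))"
```

```text
t 0.1 gp [275.5 560.7 232.2] ang 63.8 w 91.2 ff 0.0 F [ 0.  -0.1  0.9]
(430, 300, 222, 40) -> T [-25.36 -16.58   1.02] rot z 23.8 rows>=6.1
(610, 60, 222, 7) -> T [-29.96  -1.64   0.  ] rot z 33.0 rows>=6.0
```

>>> play_rows --translation '[[-20, -13, 1], [-20, -13, 1], [-20, -13, 1], [-20, -13, 1], [-20, -13, 1]]' --delta_rot '[[0, 0, 5], [0, 0, 10], [0, 0, 15], [0, 0, 20], [0, 0, 24]]' --jaw 0.4

```text
time: 0.6
position: [398.6, 353.7, 394.4]
ee_rot: [[-0.637, 0.771, -0.0], [0.771, 0.637, -0.001], [-0.0, -0.001, -1.0]]
ft_force: [1.1, 1.1, 0.0]
width: 53.8
finger_force: 0.0
```

```bash
python3 -c "
from h import *
plan((500,190,222,23),(610,40,222,7))"
```

```text
t 0.6 gp [398.6 353.6 222.4] ang 39.6 w 53.8 ff 0.0 F [1.1 1.1 0. ]
(500, 190, 222, 23) -> T [-19.07  -2.61   0.04] rot z 16.6 rows>=3.8
(610, 40, 222, 7) -> T [-18.11   4.26   0.  ] rot z 16.0 rows>=3.7
```

>>> play_rows --translation '[[-19, -2.6, 0], [-19, -2.6, 0], [-19, -2.6, 0], [-19, -2.6, 0], [-19, -2.6, 0]]' --delta_rot '[[0, 0, 5], [0, 0, 10], [0, 0, 15], [0, 0, 17], [0, 0, 17]]'

```text
time: 1.1
position: [501.8, 189.7, 394.5]
ee_rot: [[-0.383, 0.924, 0.001], [0.924, 0.383, -0.001], [-0.001, 0.0, -1.0]]
ft_force: [0.2, 0.4, -0.0]
width: 36.4
finger_force: 0.0
```

>>> play_rows --translation '[[-18, 4.3, 0], [-18, 4.3, 0], [-18, 4.3, 0], [-18, 4.3, 0], [-18, 4.3, 0]]' --delta_rot '[[0, 0, 5], [0, 0, 10], [0, 0, 15], [0, 0, 16], [0, 0, 16]]'

```text
time: 1.6
position: [611.0, 41.1, 394.2]
ee_rot: [[-0.115, 0.993, 0.001], [0.993, 0.115, -0.001], [-0.001, 0.001, -1.0]]
ft_force: [-0.3, -0.2, -0.2]
width: 36.9
finger_force: 0.0
```

```bash
cat > w1.py <<'E'
from fit import *
im,P=wcloud(); np.savez("pics/w1.npz",im=im,P=P); cv2.imwrite("pics/w1.png",im[...,::-1])
plan()
Q=P.reshape(-1,3);Q=Q[np.isfinite(Q).all(1)]
m=(abs(Q[:,2])<15)&(np.hypot(Q[:,0]-600,Q[:,1]-70)<350); print("table",np.median(Q[m,2]),m.sum())
P=P-[0,0,np.median(Q[m,2])]
for nm,c,r,z0,z1 in [("pull",(605,130),45,54,80),("clamp",(605,10),45,56,80),("lid_sq",(418,56),40,30,60),("lid_rnd",(558,-240),40,30,60),("b_hex",(413,193),45,52,70),("b_obl",(412,-73),70,52,70),("b_rnd",(433,-206),50,52,70)]:
    Q=sel(P,c,r,z0,z1); print(nm,len(Q),Q.mean(0).round(1) if len(Q)>5 else "",rect(Q) if len(Q)>5 else "")
Q=sel(P,(690,70),190,24,45); Q=Q[(Q[:,0]>670)&(Q[:,0]<730)]; print("rail",rect(Q),np.polyfit(Q[:,1],Q[:,0],1),np.median(Q[:,2]))
E
python3 w1.py
```

```text
t 1.6 gp [609.7  42.8 222.1] ang 6.7 w 36.3 ff 0.0 F [-0.8  1.1  0.4]
table 0.992971403695492 93800
pull 993 [607.2 129.6  63.9] ctr 607.4 130.1 size 19 x 51 shortside ang 0.5
clamp 858 [608.3  12.3  65.6] ctr 608.4 10.8 size 16 x 54 shortside ang 15.2
lid_sq 386 [422.6  57.8  39.1] ctr 420.1 56.7 size 15 x 38 shortside ang -56.3
lid_rnd 0  
b_hex 910 [416.7 191.4  56.5] ctr 414.9 192.5 size 60 x 69 shortside ang 58.0
b_obl 553 [406.  -73.1  56.3] ctr 413.5 -75.8 size 58 x 92 shortside ang -16.3
b_rnd 0  
rail ctr 688.9 72.0 size 38 x 318 shortside ang 0.0 [-2.28200240e-02  6.99830115e+02] 31.09301509435457
```

View pics/w1.png

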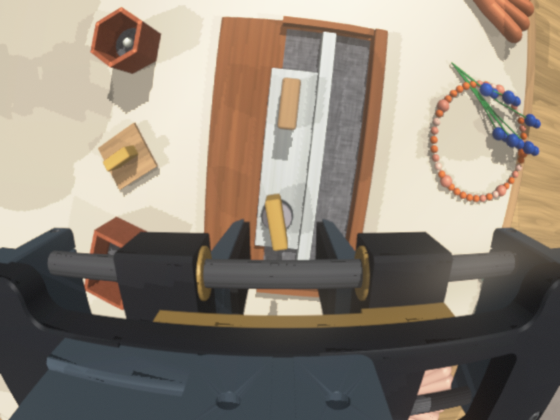

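The picture shows the fence, the pull (289,103) and the clamp bar (276,222). The wrist and scene fits agree: pull (607.3,130), clamp (608.5,10.6), bar normal at about 15.5°, so clamp is about 1.31 rad.

```bash
python3 -c "
from h import *
plan((608.5,10.6,120,15.5),(608.5,10.6,58,15.5),(608.5,10.6,58,53),(608.5,10.6,58,89),(608.5,10.6,125,89))"
```

```text
t 1.6 gp [609.7  42.8 222.1] ang 6.7 w 36.3 ff 0.0 F [-0.8  1.1  0.4]
(608.5, 10.6, 120, 15.5) -> T [-3.19 -0.49 10.21] rot z -8.8 rows>=2.1
(608.5, 10.6, 58, 15.5) -> T [0.  0.  6.2] rot z -0.0 rows>=1.2
(608.5, 10.6, 58, 53) -> T [0. 0. 0.] rot z -37.5 rows>=4.4
(608.5, 10.6, 58, 89) -> T [0. 0. 0.] rot z -36.0 rows>=4.2
(608.5, 10.6, 125, 89) -> T [ 0.   0.  -6.7] rot z 0.0 rows>=1.3
```

>>> play_rows --translation '[[-3.2, -0.5, 4], [-3.2, -0.5, 8], [-3.2, -0.5, 12], [-3.2, -0.5, 14.4], [-3.2, -0.5, 16.4]]' --delta_rot '[[0, 0, -5], [0, 0, -8.8], [0, 0, -8.8], [0, 0, -8.8], [0, 0, -8.8]]'

```text
time: 2.15
position: [606.7, 13.2, 228.9]
ee_rot: [[-0.271, 0.963, -0.002], [0.963, 0.271, 0.0], [0.001, -0.002, -1.0]]
ft_force: [0.6, -0.5, 0.6]
width: 36.7
finger_force: 0.0
```

>>> play_rows --translation '[[0, 0, 0], [0, 0, 0], [0, 0, 0], [0, 0, 0], [0, 0, 0]]' --delta_rot '[[0, 0, 0], [0, 0, 0], [0, 0, 0], [0, 0, 0], [0, 0, 0]]' --jaw 0 --squeeze 20

```text
time: 2.65
position: [607.8, 12.2, 231.8]
ee_rot: [[-0.269, 0.963, 0.001], [0.963, 0.269, 0.0], [-0.0, 0.001, -1.0]]
ft_force: [-3.2, 3.6, 8.9]
width: 16.2
finger_force: 20.0
```

```bash
python3 -c "
from h import *
plan()"
```

```text
t 2.6 gp [608.   12.2  59.8] ang 15.6 w 16.2 ff 20.0 F [-3.2  3.6  8.9]
```

>>> play_rows --translation '[[0, 0, 0], [0, 0, 0], [0, 0, 0], [0, 0, 0], [0, 0, 0]]' --delta_rot '[[0, 0, -7.5], [0, 0, -15], [0, 0, -22.5], [0, 0, -30], [0, 0, -37.5]]'

```text
time: 3.15
position: [607.8, 11.6, 231.8]
ee_rot: [[-0.803, 0.596, 0.001], [0.596, 0.803, -0.001], [-0.001, 0.0, -1.0]]
ft_force: [-3.9, -4.8, 8.0]
width: 16.0
finger_force: 20.0
```

>>> play_rows --translation '[[0, 0, 0], [0, 0, 0], [0, 0, 0], [0, 0, 0], [0, 0, 0]]' --delta_rot '[[0, 0, -7.5], [0, 0, -15], [0, 0, -22.5], [0, 0, -30], [0, 0, -36]]'

```text
time: 3.65
position: [608.0, 10.7, 231.8]
ee_rot: [[-1.0, 0.01, 0.001], [0.01, 1.0, -0.002], [-0.001, -0.002, -1.0]]
ft_force: [-3.2, -15.6, 7.0]
width: 15.6
finger_force: 20.0
```

>>> play_rows --translation '[[0, 0, 0], [0, 0, 0], [0, 0, 0], [0, 0, 0], [0, 0, 0]]' --delta_rot '[[0, 0, 0], [0, 0, 0], [0, 0, 0], [0, 0, 0], [0, 0, 0]]' --jaw 0.4

```text
time: 4.15
position: [607.9, 12.0, 230.7]
ee_rot: [[-1.0, 0.015, 0.0], [0.015, 1.0, 0.0], [-0.0, 0.0, -1.0]]
ft_force: [0.6, 0.3, 0.1]
width: 36.3
finger_force: 0.0
```

```bash
python3 -c "
from h import *
plan((608.5,10.6,130,89),(607.3,130,130,45),(607.3,130,130,0.5),(607.3,130,56,0.5))"
```

```text
t 4.2 gp [607.9  12.   58.7] ang 89.1 w 36.3 ff 0.0 F [0.6 0.3 0.1]
(608.5, 10.6, 130, 89) -> T [-0.06 -0.14 -7.13] rot z 0.1 rows>=1.4
(607.3, 130, 130, 45) -> T [ 0.33 11.94  0.  ] rot z 44.0 rows>=5.1
(607.3, 130, 130, 0.5) -> T [0. 0. 0.] rot z 44.5 rows>=5.2
(607.3, 130, 56, 0.5) -> T [0.  0.  7.4] rot z -0.0 rows>=1.5
```

>>> play_rows --translation '[[0, 0, -4], [0, 0, -7], [0, 0, -7], [0, 0, -7], [0, 0, -7]]' --delta_rot '[[0, 0, 0], [0, 0, 0], [0, 0, 8], [0, 0, 16], [0, 0, 24]]'

```text
time: 4.65
position: [607.8, 12.0, 301.0]
ee_rot: [[-0.905, 0.426, 0.0], [0.426, 0.905, -0.0], [-0.0, 0.0, -1.0]]
ft_force: [0.1, 0.2, 0.0]
width: 36.2
finger_force: 0.0
```

>>> play_rows --translation '[[5.1, 10.7, 0], [5.1, 10.7, 0], [5.1, 10.7, 0], [5.1, 10.7, 0], [5.1, 10.7, 0]]' --delta_rot '[[0, 0, 8], [0, 0, 16], [0, 0, 24], [0, 0, 32], [0, 0, 40]]'

```text
time: 5.15
position: [606.4, 131.6, 300.6]
ee_rot: [[-0.421, 0.907, -0.0], [0.907, 0.421, 0.0], [0.0, -0.0, -1.0]]
ft_force: [-0.2, 0.2, -0.3]
width: 36.3
finger_force: 0.0
```

```bash
python3 -c "
from h import *
plan((607.3,130,130,0.5),(607.3,130,56,0.5),(560,129.7,56,.5))"
```

```text
t 5.2 gp [606.4 131.6 128.6] ang 24.9 w 36.3 ff 0.0 F [-0.2  0.2 -0.3]
(607.3, 130, 130, 0.5) -> T [-0.18  0.02 -0.14] rot z 24.4 rows>=2.8
(607.3, 130, 56, 0.5) -> T [0.  0.  7.4] rot z -0.0 rows>=1.5
(560, 129.7, 56, 0.5) -> T [ 0.01 -4.73  0.  ] rot z -0.0 rows>=0.9
```

>>> play_rows --translation '[[-0.2, 0, 0], [-0.2, 0, 0], [-0.2, 0, 0], [-0.2, 0, 3.5], [-0.2, 0, 7.2]]' --delta_rot '[[0, 0, 8], [0, 0, 16], [0, 0, 24.4], [0, 0, 24.4], [0, 0, 24.4]]'

```text
time: 5.65
position: [607.9, 128.7, 228.9]
ee_rot: [[-0.012, 1.0, 0.003], [1.0, 0.012, 0.0], [0.0, 0.003, -1.0]]
ft_force: [1.3, -0.2, -1.1]
width: 36.6
finger_force: 0.0
```

>>> play_rows --translation '[[0, 0, 0], [0, 0, 0], [0, 0, 0], [0, 0, 0], [0, 0, 0]]' --delta_rot '[[0, 0, 0], [0, 0, 0], [0, 0, 0], [0, 0, 0], [0, 0, 0]]' --jaw 0 --squeeze 20

```text
time: 6.15
position: [608.0, 128.7, 230.2]
ee_rot: [[-0.013, 1.0, 0.002], [1.0, 0.013, 0.0], [0.0, 0.002, -1.0]]
ft_force: [1.1, 0.5, 5.4]
width: 17.9
finger_force: 20.0
```

>>> play_rows --translation '[[0, -1, 0], [0, -2, 0], [0, -3, 0], [0, -4, 0], [0, -4.6, 0]]' --delta_rot '[[0, 0, 0], [0, 0, 0], [0, 0, 0], [0, 0, 0], [0, 0, 0]]'

```text
time: 6.65
position: [561.7, 128.1, 230.2]
ee_rot: [[-0.013, 1.0, 0.003], [1.0, 0.013, 0.0], [0.0, 0.003, -1.0]]
ft_force: [4.8, 0.5, 5.4]
width: 17.7
finger_force: 20.0
```

>>> play_rows --translation '[[0, 0, 0], [0, 0, 0], [0, 0, 0], [0, 0, 0], [0, 0, 0]]' --delta_rot '[[0, 0, 0], [0, 0, 0], [0, 0, 0], [0, 0, 0], [0, 0, 0]]' --jaw 0.45

```text
time: 7.15
position: [561.5, 128.0, 228.6]
ee_rot: [[-0.013, 1.0, -0.0], [1.0, 0.013, -0.0], [-0.0, -0.0, -1.0]]
ft_force: [0.0, -0.1, 1.3]
width: 40.6
finger_force: 0.0
```

>>> play_rows --translation '[[0, 0, -4], [0, 0, -8], [0, 0, -12], [0, 0, -16], [0, 0, -16]]' --delta_rot '[[0, 0, 0], [0, 0, 0], [0, 0, 0], [0, 0, 0], [0, 0, 0]]' --jaw 1

```text
time: 7.65
position: [562.5, 128.2, 393.9]
ee_rot: [[-0.013, 1.0, 0.008], [1.0, 0.013, 0.001], [0.001, 0.008, -1.0]]
ft_force: [0.1, 1.1, -0.2]
width: 78.3
finger_force: 0.0
```

```bash
python3 - <<'E'
from fit import *
plan()
im,P=wcloud(); np.savez("pics/w2.npz",im=im,P=P)
Q=P.reshape(-1,3);Q=Q[np.isfinite(Q).all(1)]
m=(abs(Q[:,2])<8)&(np.hypot(Q[:,0]-600,Q[:,1]-70)<350); z=np.median(Q[m,2]); P=P-[0,0,z]; print(z)
for nm,c in [("pull",(562,130)),("clamp",(562,10))]:
    Q=sel(P,c,45,54,80); print(nm,rect(Q) if len(Q)>5 else len(Q))
Q=P.reshape(-1,3);Q=Q[np.isfinite(Q).all(1)&(Q[:,1]>-80)&(Q[:,1]<220)]
for y in range(-70,220,40):
    q=Q[abs(Q[:,1]-y)<4]
    r=q[(q[:,0]>680)&(q[:,0]<730)&(q[:,2]>27)&(q[:,2]<37),0]; f=q[(q[:,0]>580)&(q[:,0]<660)&(q[:,2]>27)&(q[:,2]<37),0]
    print(y,"rail",[np.percentile(r,[2,98]).round(1) if len(r)>8 else len(r)],"fence",[np.percentile(f,[2,98]).round(1) if len(f)>8 else len(f)])
E
```

```text
t 7.7 gp [563.9 128.4 221.9] ang 0.7 w 78.3 ff 0.0 F [ 0.1  1.1 -0.2]
0.5919577514867171
pull ctr 562.1 130.0 size 18 x 50 shortside ang 0.3
clamp ctr 563.7 10.3 size 17 x 54 shortside ang 89.3
-70 rail [0] fence [0]
-30 rail [0] fence [array([591.8, 605.5])]
10 rail [0] fence [array([592.9, 605.1])]
50 rail [0] fence [array([591.3, 605.2])]
90 rail [array([691.9, 704.9])] fence [array([591.1, 604.6])]
130 rail [array([690.9, 705.6])] fence [array([590. , 604.1])]
170 rail [array([690.4, 704.7])] fence [array([590. , 603.9])]
210 rail [array([690.1, 705. ])] fence [array([589.2, 603. ])]
```

```bash
cat >> fit.py <<'E'
def hexfit(Q):
    q=Q[:,:2].astype(float); A=np.arange(-30,30,.5)
    f=lambda a:(lambda D:(D,q@D.T))(np.c_[np.cos(np.deg2rad(a+60*np.arange(3))),np.sin(np.deg2rad(a+60*np.arange(3)))])
    w=[sum(np.subtract(*np.percentile(f(a)[1],[99,1],axis=0))) for a in A]
    a=A[np.argmin(w)];D,pr=f(a);hi,lo=np.percentile(pr,[99,1],axis=0)
    return "hex ang %.1f w %s ctr %s"%(a,(hi-lo).round(1),np.linalg.lstsq(D,(hi+lo)/2,rcond=None)[0].round(1))
E
python3 - <<'E'
from fit import *
for f,z in(("w1",1.0),("w2",.6)):
    P=np.load("pics/%s.npz"%f)["P"]-[0,0,z]
    Q=sel(P,(414,192),45,53,63); print(f,len(Q),hexfit(Q) if len(Q)>50 else "")
    Q=P.reshape(-1,3);Q=Q[np.isfinite(Q).all(1)]
    for lo,hi in((15,20),(20,25),(25,28)):
        q=Q[(Q[:,0]>680)&(Q[:,0]<700)&(Q[:,1]>-40)&(Q[:,1]<200)&(Q[:,2]>lo)&(Q[:,2]<hi)]; print("face",len(q),np.median(q[:,0]) if len(q) else "",np.polyfit(q[:,1],q[:,0],1) if len(q)>20 else "")
plan((414,192,120,0),(414,192,45,0))
E
```

```text
w1 860 hex ang -2.5 w [60.  59.1 60. ] ctr [415.5 192.5]
face 206 691.8719714350946 [-1.10896290e-02  6.92834789e+02]
face 195 691.8573499920492 [-1.13209390e-02  6.92889456e+02]
face 139 691.852417210841 [-1.21821551e-02  6.92985945e+02]
w2 987 hex ang -3.0 w [60.1 59.8 59.7] ctr [415.4 192.8]
face 163 691.2205694610209 [-7.74667530e-03  6.92228518e+02]
face 166 691.3565219927478 [-1.18120294e-02  6.92864536e+02]
face 107 691.3193866943795 [-1.44076580e-02  6.93316733e+02]
t 7.7 gp [562.7 128.2 219.2] ang 0.7 w 82.2 ff 0.0 F [ 0.1  0.4 -0.9]
(414, 192, 120, 0) -> T [  6.57 -14.79   9.92] rot z 0.7 rows>=3.8
(414, 192, 45, 0) -> T [0.  0.  7.5] rot z 0.0 rows>=1.5
```

```bash
python3 -c "
from h import *
plan((415.4,192.6,100,-2.8),(415.4,192.6,45,-2.8),(415.4,192.6,130,-2.8),(660.2,161,130,0.65),(660.2,161,57,0.65),(660.2,161,140,.65))"
```

```text
t 7.7 gp [562.7 128.2 219.2] ang 0.7 w 82.2 ff 0.0 F [ 0.1  0.4 -0.9]
(415.4, 192.6, 100, -2.8) -> T [  6.63 -14.65  11.92] rot z 3.5 rows>=4.0
(415.4, 192.6, 45, -2.8) -> T [0.  0.  5.5] rot z -0.0 rows>=1.1
(415.4, 192.6, 130, -2.8) -> T [ 0.   0.  -8.5] rot z -0.0 rows>=1.7
(660.2, 161, 130, 0.65) -> T [-1.96 24.61  0.  ] rot z -3.4 rows>=4.9
(660.2, 161, 57, 0.65) -> T [0.  0.  7.3] rot z -0.0 rows>=1.5
(660.2, 161, 140, 0.65) -> T [ 0.   0.  -8.3] rot z -0.0 rows>=1.7
```

>>> play_rows --translation '[[6.6, -14.7, 11.9], [6.6, -14.7, 11.9], [6.6, -14.7, 11.9], [6.6, -14.7, 11.9], [6.6, -14.7, 11.9]]' --delta_rot '[[0, 0, 3.5], [0, 0, 3.5], [0, 0, 3.5], [0, 0, 3.5], [0, 0, 3.5]]'

```text
time: 8.2
position: [407.7, 192.4, 265.9]
ee_rot: [[0.046, 0.999, -0.011], [0.999, -0.046, -0.003], [-0.004, -0.01, -1.0]]
ft_force: [0.8, -0.5, 0.5]
width: 91.4
finger_force: 0.0
```

```bash
python3 - <<'E'
from fit import *
im,P=wcloud()
plan((415.4,192.6,45,-2.8))
Q=sel(P,(414,192),45,53,63); print(len(Q),hexfit(Q))
E
```

```text
t 8.2 gp [409.4 192.   95.4] ang -2.7 w 91.1 ff 0.0 F [ 1.1 -0.5  0.7]
(415.4, 192.6, 45, -2.8) -> T [0.09 0.59 5.04] rot z 0.1 rows>=1.0
1912 hex ang -2.0 w [59.6 56.2 56.2] ctr [414.9 195.3]
```

>>> play_rows --translation '[[0.1, 0, 0], [0.1, 0, 0], [0.1, 0, 0], [0.1, 0, 0], [0.1, 0, 0]]' --delta_rot '[[0, 0, 0], [0, 0, 0], [0, 0, 0], [0, 0, 0], [0, 0, 0]]'

```text
time: 8.75
position: [414.0, 193.0, 269.9]
ee_rot: [[0.049, 0.999, 0.001], [0.999, -0.049, 0.0], [0.0, 0.001, -1.0]]
ft_force: [0.5, 0.2, -0.2]
width: 91.4
finger_force: 0.0
```

```bash
python3 - <<'E'
from fit import *
plan((415.4,192.6,45,-2.8))
E
```

```text
t 8.8 gp [414.1 193.   97.9] ang -2.8 w 91.4 ff 0.0 F [ 0.5  0.2 -0.2]
(415.4, 192.6, 45, -2.8) -> T [-0.03  0.13  5.29] rot z 0.0 rows>=1.1
```

>>> play_rows --translation '[[0, 0.1, 2], [0, 0.1, 4], [0, 0.1, 5.2], [0, 0.1, 5.2], [0, 0.1, 5.2]]' --delta_rot '[[0, 0, 0], [0, 0, 0], [0, 0, 0], [0, 0, 0], [0, 0, 0]]'

```text
time: 9.25
position: [414.8, 193.1, 218.0]
ee_rot: [[0.048, 0.999, -0.0], [0.999, -0.048, -0.0], [-0.0, -0.0, -1.0]]
ft_force: [0.4, 0.6, -0.4]
width: 91.2
finger_force: 0.0
```

>>> play_rows --translation '[[0, 0, 0], [0, 0, 0], [0, 0, 0], [0, 0, 0], [0, 0, 0]]' --delta_rot '[[0, 0, 0], [0, 0, 0], [0, 0, 0], [0, 0, 0], [0, 0, 0]]' --jaw 0.3 --squeeze 25

```text
time: 9.75
position: [414.7, 193.1, 218.0]
ee_rot: [[0.048, 0.999, 0.0], [0.999, -0.048, 0.0], [0.0, 0.0, -1.0]]
ft_force: [0.2, -0.7, 6.5]
width: 60.1
finger_force: 24.9
```

>>> play_rows --translation '[[0, 0, -2], [0, 0, -4], [0, 0, -6], [0, 0, -8], [0, 0, -8.5]]' --delta_rot '[[0, 0, 0], [0, 0, 0], [0, 0, 0], [0, 0, 0], [0, 0, 0]]'

```text
time: 10.25
position: [414.9, 193.2, 304.2]
ee_rot: [[0.048, 0.999, 0.002], [0.999, -0.048, 0.001], [0.001, 0.002, -1.0]]
ft_force: [0.8, -0.6, -1.3]
width: 60.3
finger_force: 24.9
```

```bash
python3 - <<'E'
from fit import *
plan((660.2,161,130,.65),(660.2,161,57,.65))
E
```

```text
t 10.2 gp [415.3 193.3 132.2] ang -2.8 w 60.3 ff 24.9 F [ 0.8 -0.6 -1.3]
(660.2, 161, 130, 0.65) -> T [-2.04 24.61  0.22] rot z -3.4 rows>=4.9
(660.2, 161, 57, 0.65) -> T [0.  0.  7.3] rot z -0.0 rows>=1.5
```

>>> play_rows --translation '[[-0.3, 4, 0], [-0.7, 8, 0], [-1, 12, 0], [-1.3, 16, 0], [-1.6, 20, 0]]' --delta_rot '[[0, 0, -3.4], [0, 0, -3.4], [0, 0, -3.4], [0, 0, -3.4], [0, 0, -3.4]]'

```text
time: 10.75
position: [615.0, 167.0, 301.5]
ee_rot: [[-0.011, 1.0, -0.001], [1.0, 0.011, -0.0], [-0.0, -0.001, -1.0]]
ft_force: [0.4, 0.4, -1.1]
width: 60.4
finger_force: 24.9
```

>>> play_rows --translation '[[-0.1, 3, 0], [-0.1, 4.4, 0], [-0.1, 4.4, 0], [-0.1, 4.4, 0], [-0.1, 4.4, 0]]' --delta_rot '[[0, 0, 0], [0, 0, 0], [0, 0, 0], [0, 0, 0], [0, 0, 0]]'

```text
time: 11.25
position: [656.6, 167.1, 302.2]
ee_rot: [[-0.011, 1.0, -0.001], [1.0, 0.011, -0.0], [-0.0, -0.001, -1.0]]
ft_force: [0.3, -0.1, -1.4]
width: 59.7
finger_force: 24.9
```

```bash
python3 - <<'E'
from fit import *
plan((660.2,161,130,.65),(660.2,161,58,.65))
E
```

```text
t 11.2 gp [656.4 167.  130.2] ang 0.6 w 59.7 ff 24.9 F [ 0.3 -0.1 -1.4]
(660.2, 161, 130, 0.65) -> T [-0.61  0.37  0.02] rot z -0.0 rows>=0.1
(660.2, 161, 58, 0.65) -> T [0.  0.  7.2] rot z -0.0 rows>=1.4
```

>>> play_rows --translation '[[-0.6, 0.35, 0], [-0.6, 0.35, 2.5], [-0.6, 0.35, 5], [-0.6, 0.35, 6.5], [-0.6, 0.35, 7.15]]' --delta_rot '[[0, 0, 0], [0, 0, 0], [0, 0, 0], [0, 0, 0], [0, 0, 0]]'

```text
time: 11.75
position: [658.8, 160.8, 230.9]
ee_rot: [[-0.011, 1.0, -0.007], [1.0, 0.011, -0.001], [-0.0, -0.007, -1.0]]
ft_force: [-29.9, -0.3, 33.7]
width: 70.9
finger_force: 26.6
```

>>> play_rows --translation '[[0, 0, 0], [0, 0, 0], [0, 0, 0], [0, 0, 0], [0, 0, 0]]' --delta_rot '[[0, 0, 0], [0, 0, 0], [0, 0, 0], [0, 0, 0], [0, 0, 0]]'

```text
time: 12.25
position: [660.0, 160.8, 231.5]
ee_rot: [[-0.011, 1.0, -0.003], [1.0, 0.011, -0.0], [-0.0, -0.003, -1.0]]
ft_force: [-9.6, 0.6, 8.2]
width: 71.2
finger_force: 23.8
```

```bash
python3 - <<'E'
from fit import *
plan((660.2,161,58,.65))
E
```

```text
t 12.2 gp [659.6 160.7  59.5] ang 0.6 w 71.2 ff 23.8 F [-9.6  0.6  8.2]
(660.2, 161, 58, 0.65) -> T [0.03 0.07 0.15] rot z -0.0 rows>=0.0
```

```bash
python3 - <<'E'
from h import *
im,P=wcloud(); cv2.imwrite("pics/w3.png",im[...,::-1])
im,_=cloud("side"); cv2.imwrite("pics/s3.png",cv2.resize(im[120:260,200:360,::-1],(640,560)))
E
```

```text
(no output)
```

View pics/s3.png

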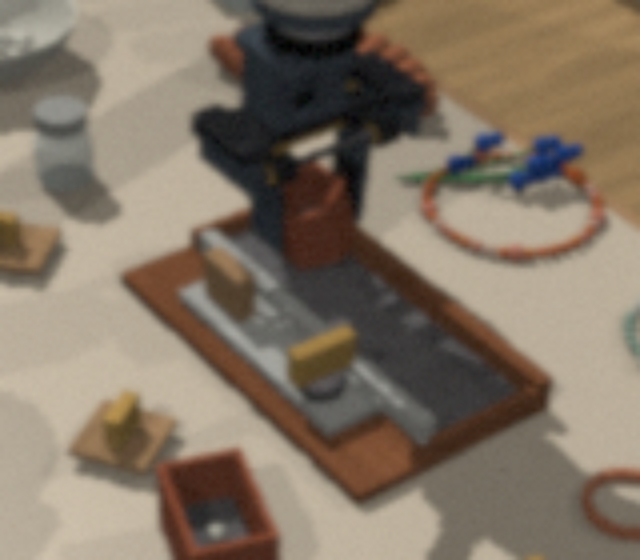

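View pics/w3.png

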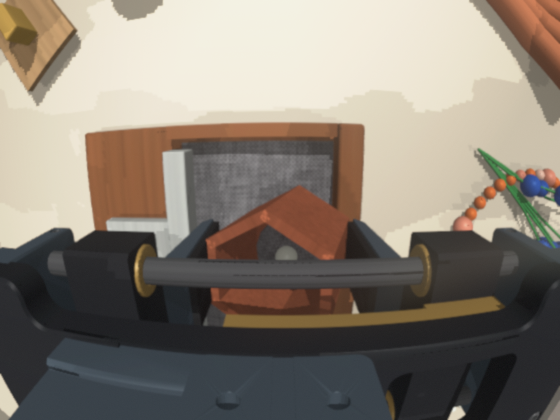

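The box is tilted in the grip: its bottom caught the rail edge. I'll lift it, move away from the rail and let the pads square it up.

>>> play_rows --translation '[[0, 0, -1], [0, -0.3, -2], [0, -0.6, -3], [0, -0.8, -3], [0, -0.8, -3]]' --delta_rot '[[0, 0, 0], [0, 0, 0], [0, 0, 0], [0, 0, 0], [0, 0, 0]]'

```text
time: 12.85
position: [652.9, 160.8, 261.6]
ee_rot: [[-0.011, 1.0, 0.0], [1.0, 0.011, 0.0], [0.0, 0.0, -1.0]]
ft_force: [-0.3, -0.7, -2.1]
width: 63.5
finger_force: 24.2
```

```bash
python3 - <<'E'
from fit import *
plan((653,161,58,.65))
im,P=wcloud(); 
Q=P.reshape(-1,3);Q=Q[np.isfinite(Q).all(1)]; Q=Q[(abs(Q[:,0]-653)<45)&(abs(Q[:,1]-170)<45)&(Q[:,2]>50)&(Q[:,2]<120)]
for lo in range(625,695,10):
    q=Q[(Q[:,0]>=lo)&(Q[:,0]<lo+10)&(Q[:,1]>172)&(Q[:,1]<200)]; print(lo,len(q),np.percentile(q[:,2],[50,90,97]).round(1) if len(q)>5 else "")
E
```

```text
t 12.8 gp [653.  160.9  89.6] ang 0.6 w 63.5 ff 24.2 F [-0.3 -0.7 -2.1]
(653, 161, 58, 0.65) -> T [ 0.01 -0.    3.16] rot z -0.0 rows>=0.6
625 537 [101.9 103.7 104.1]
635 594 [101.9 104.9 105.4]
645 797 [ 94.7 105.9 106.5]
655 926 [ 95.7 107.1 107.6]
665 881 [ 97.8 108.3 108.8]
675 750 [ 94.  109.4 112.3]
685 847 [100.7 116.6 119.1]
```

>>> play_rows --translation '[[0, 0, 1], [0, 0, 2], [0, 0, 2.7], [0, 0, 3.1], [0, 0, 3.3]]' --delta_rot '[[0, 0, 0], [0, 0, 0], [0, 0, 0], [0, 0, 0], [0, 0, 0]]'

```text
time: 13.4
position: [653.4, 160.9, 227.8]
ee_rot: [[-0.011, 1.0, 0.0], [1.0, 0.011, -0.0], [-0.0, 0.0, -1.0]]
ft_force: [1.4, -1.3, 5.8]
width: 62.5
finger_force: 24.4
```

>>> play_rows --translation '[[0, 0, 0], [0, 0, 0], [0, 0, 0], [0, 0, 0], [0, 0, 0]]' --delta_rot '[[0, 0, 0], [0, 0, 0], [0, 0, 0], [0, 0, 0], [0, 0, 0]]' --jaw 0.92

```text
time: 13.9
position: [653.2, 160.9, 228.3]
ee_rot: [[-0.011, 1.0, 0.0], [1.0, 0.011, 0.0], [0.0, 0.0, -1.0]]
ft_force: [-1.0, 0.2, 0.2]
width: 83.9
finger_force: 0.0
```

>>> play_rows --translation '[[0, 0, -2], [0, 0, -5], [0, 0, -9], [0, 0, -13], [0, 0, -13]]' --delta_rot '[[0, 0, 0], [0, 0, 0], [0, 0, 0], [0, 0, 0], [0, 0, 0]]' --jaw 1

```text
time: 14.4
position: [654.4, 161.1, 364.1]
ee_rot: [[-0.011, 1.0, 0.009], [1.0, 0.011, 0.001], [0.001, 0.009, -1.0]]
ft_force: [0.4, 0.2, -0.9]
width: 91.0
finger_force: 0.0
```

```bash
python3 - <<'E'
from fit import *
im,P=cloud("scene"); P=P-[0,0,2]; np.savez("pics/scene1.npz",im=im,P=P)
iw,W=wcloud()
for p in (P,W):
    Q=sel(p,(653,161),45,62,80); print(len(Q),hexfit(Q) if len(Q)>30 else "",np.percentile(Q[:,2],[10,50,90]) if len(Q)>5 else ""); 
    if len(Q)>30: print(np.linalg.lstsq(np.c_[Q[:,:2],np.ones(len(Q))],Q[:,2],rcond=None)[0])
plan((413.9,-76,150,-16))
E
```

```text
153 hex ang 0.5 w [58.7 58.5 60.7] ctr [655.9 160.3] [63.55103189 68.47890895 71.94295296]
[-3.54718713e-03  2.75215851e-03  7.00565149e+01]
1550 hex ang 0.0 w [59.5 59.9 59.9] ctr [656.4 160.7] [65.99493965 70.00891404 70.95592234]
[3.02160914e-04 9.92812774e-03 6.75934249e+01]
t 14.5 gp [653.6 161.  187.2] ang 0.6 w 91.5 ff 0.0 F [ 0.4  0.4 -1.2]
(413.9, -76, 150, -16) -> T [-23.43 -24.23   3.72] rot z 16.6 rows>=6.8
```

The hex box stands upright at (656,160.5). Next is the oblong box.

>>> play_rows --translation '[[-4, -4.1, 0.5], [-8, -8.2, 1], [-11.7, -12, 1.5], [-15, -15.5, 2], [-17, -17.5, 2]]' --delta_rot '[[0, 0, 5], [0, 0, 10], [0, 0, 16.6], [0, 0, 16.6], [0, 0, 16.6]]'

```text
time: 15.0
position: [477.6, -12.0, 336.7]
ee_rot: [[0.275, 0.961, -0.003], [0.961, -0.275, 0.0], [-0.001, -0.003, -1.0]]
ft_force: [0.2, -0.9, 0.1]
width: 91.1
finger_force: 0.0
```

>>> play_rows --translation '[[0, 0, 0], [0, 0, 0], [0, 0, 0], [0, 0, 0], [0, 0, 0]]' --delta_rot '[[0, 0, 0], [0, 0, 0], [0, 0, 0], [0, 0, 0], [0, 0, 0]]'

```text
time: 15.5
position: [480.6, -10.5, 338.0]
ee_rot: [[0.274, 0.962, -0.0], [0.962, -0.274, 0.0], [0.0, -0.0, -1.0]]
ft_force: [0.6, 0.8, -0.5]
width: 91.6
finger_force: 0.0
```

```bash
python3 - <<'E'
from fit import *
im,P=wcloud()
Q=sel(P,(413.9,-76),68,52,66); print(len(Q),rect(Q),np.median(Q[:,2]))
im,P=cloud("scene"); P=P-[0,0,2]
for c,r in(((414,-76),68),((435,-208),45)):
    Q=sel(P,c,r,52,66); print(len(Q),rect(Q))
plan((413.9,-76,120,-16),(413.9,-76,46,-16))
E
```

```text
1039 ctr 414.6 -74.5 size 61 x 87 shortside ang -18.0 57.93881011161335
153 ctr 413.2 -75.8 size 65 x 90 shortside ang -16.4
100 ctr 434.9 -206.8 size 54 x 58 shortside ang -87.8
t 15.6 gp [480.4 -10.6 166.1] ang -15.9 w 91.3 ff 0.0 F [0.1 0.1 0.2]
(413.9, -76, 120, -16) -> T [-8.11 -4.6   4.61] rot z 0.1 rows>=2.1
(413.9, -76, 46, -16) -> T [0.  0.  7.4] rot z 0.0 rows>=1.5
```

>>> play_rows --translation '[[-4, -2.3, 1], [-8, -4.6, 2], [-8.1, -4.6, 4.6], [-8.1, -4.6, 4.6], [-8.1, -4.6, 4.6]]' --delta_rot '[[0, 0, 0], [0, 0, 0], [0, 0, 0], [0, 0, 0], [0, 0, 0]]'

```text
time: 16.1
position: [414.1, -76.1, 292.5]
ee_rot: [[0.275, 0.961, -0.001], [0.961, -0.275, 0.0], [0.0, -0.001, -1.0]]
ft_force: [0.7, -0.4, 0.3]
width: 91.0
finger_force: 0.0
```

>>> play_rows --translation '[[0, 0, 2.5], [0, 0, 5], [0, 0, 7], [0, 0, 7.4], [0, 0, 7.4]]' --delta_rot '[[0, 0, 0], [0, 0, 0], [0, 0, 0], [0, 0, 0], [0, 0, 0]]'

```text
time: 16.6
position: [414.3, -75.9, 218.6]
ee_rot: [[0.274, 0.962, -0.0], [0.962, -0.274, 0.0], [0.0, -0.0, -1.0]]
ft_force: [0.5, 0.2, 0.3]
width: 91.3
finger_force: 0.0
```

>>> play_rows --translation '[[0, 0, 0], [0, 0, 0], [0, 0, 0], [0, 0, 0], [0, 0, 0]]' --delta_rot '[[0, 0, 0], [0, 0, 0], [0, 0, 0], [0, 0, 0], [0, 0, 0]]' --jaw 0.3 --squeeze 30

```text
time: 17.1
position: [413.6, -76.3, 218.6]
ee_rot: [[0.275, 0.961, 0.001], [0.961, -0.275, -0.0], [-0.0, 0.001, -1.0]]
ft_force: [-0.1, 1.3, 10.4]
width: 60.1
finger_force: 29.7
```

>>> play_rows --translation '[[0, 0, -2], [0, 0, -4], [0, 0, -6], [0, 0, -8], [0, 0, -8.5]]' --delta_rot '[[0, 0, 0], [0, 0, 0], [0, 0, 0], [0, 0, 0], [0, 0, 0]]'

```text
time: 17.6
position: [413.8, -76.3, 304.7]
ee_rot: [[0.275, 0.961, 0.002], [0.961, -0.275, -0.001], [-0.0, 0.002, -1.0]]
ft_force: [0.3, 0.6, -1.8]
width: 60.1
finger_force: 29.7
```

```bash
python3 - <<'E'
from fit import *
plan((540,0,130,-8),(655,70,130,.65),(655,70,58,.65))
im,P=wcloud();Q=P.reshape(-1,3);Q=Q[np.isfinite(Q).all(1)];s=env.state()
t=np.radians(-16);X=np.array([-np.sin(t),np.cos(t)]);Y=np.array([np.cos(t),np.sin(t)]);g=np.array(s["position"])[:2]
a=(Q[:,:2]-g)@X;b=(Q[:,:2]-g)@Y
m=(Q[:,2]>120)&(Q[:,2]<155)&(abs(b)<34)&(a>10)&(a<90); print(m.sum(),"end at x_tool",np.percentile(a[m],[50,95,99]),"z",np.percentile(Q[m,2],[50,90]))
E
```

```text
t 17.6 gp [414.2 -76.5 132.7] ang -16.0 w 60.1 ff 29.7 F [ 0.3  0.6 -1.8]
(540, 0, 130, -8) -> T [10.81  9.99  0.27] rot z -8.0 rows>=2.9
(655, 70, 130, 0.65) -> T [ 8.53 10.41  0.  ] rot z -8.7 rows>=2.7
(655, 70, 58, 0.65) -> T [0.  0.  7.2] rot z -0.0 rows>=1.4
5011 end at x_tool [38.44822841 45.12381631 45.30761509] z [143.87547004 145.2114009 ]
```

>>> play_rows --translation '[[3, 2.8, 0], [6, 5.6, 0], [9, 8.4, 0], [10.8, 10, 0], [10.8, 10, 0]]' --delta_rot '[[0, 0, -3], [0, 0, -6], [0, 0, -8], [0, 0, -8], [0, 0, -8]]'

```text
time: 18.15
position: [541.6, 1.5, 301.8]
ee_rot: [[0.137, 0.991, 0.001], [0.991, -0.137, 0.0], [0.0, 0.001, -1.0]]
ft_force: [0.0, -0.3, -1.9]
width: 60.5
finger_force: 29.7
```

>>> play_rows --translation '[[2.5, 3, 0], [5, 6, 0], [7.5, 9, 0], [8.5, 10.4, 0], [8.5, 10.4, 0]]' --delta_rot '[[0, 0, -3], [0, 0, -6], [0, 0, -8.7], [0, 0, -8.7], [0, 0, -8.7]]'

```text
time: 18.65
position: [655.3, 70.6, 301.5]
ee_rot: [[-0.014, 1.0, -0.001], [1.0, 0.014, 0.0], [0.0, -0.001, -1.0]]
ft_force: [0.2, 0.9, -2.2]
width: 60.1
finger_force: 29.7
```

```bash
python3 - <<'E'
from fit import *
plan((655,70,130,.65),(655,70,58.6,.65))
E
```

```text
t 18.6 gp [655.2  70.6 129.5] ang 0.8 w 60.1 ff 29.7 F [ 0.2  0.9 -2.2]
(655, 70, 130, 0.65) -> T [-0.06 -0.02 -0.05] rot z 0.1 rows>=0.0
(655, 70, 58.6, 0.65) -> T [0.   0.   7.14] rot z -0.0 rows>=1.4
```

>>> play_rows --translation '[[0, 0, 2], [0, 0, 4], [0, 0, 5.5], [0, 0, 6.5], [0, 0, 7.1]]' --delta_rot '[[0, 0, 0], [0, 0, 0], [0, 0, 0], [0, 0, 0], [0, 0, 0]]'

```text
time: 19.15
position: [653.8, 69.5, 231.1]
ee_rot: [[-0.012, 1.0, -0.001], [1.0, 0.012, -0.0], [-0.0, -0.001, -1.0]]
ft_force: [-0.4, 0.1, -3.2]
width: 60.7
finger_force: 29.7
```

>>> play_rows --translation '[[0, 0, 0], [0, 0, 0], [0, 0, 0], [0, 0, 0], [0, 0, 0]]' --delta_rot '[[0, 0, 0], [0, 0, 0], [0, 0, 0], [0, 0, 0], [0, 0, 0]]'

```text
time: 19.65
position: [654.3, 69.9, 232.6]
ee_rot: [[-0.013, 1.0, 0.001], [1.0, 0.013, 0.0], [0.0, 0.001, -1.0]]
ft_force: [-0.5, -0.2, -2.2]
width: 60.3
finger_force: 29.8
```

>>> play_rows --translation '[[0, 0, 0.1], [0, 0, 0.2], [0, 0, 0.2], [0, 0, 0.2], [0, 0, 0.2]]' --delta_rot '[[0, 0, 0], [0, 0, 0], [0, 0, 0], [0, 0, 0], [0, 0, 0]]'

```text
time: 20.15
position: [654.3, 69.9, 230.6]
ee_rot: [[-0.013, 1.0, 0.0], [1.0, 0.013, 0.0], [0.0, 0.0, -1.0]]
ft_force: [-0.5, 0.7, 5.7]
width: 60.3
finger_force: 29.8
```

>>> play_rows --translation '[[0, 0, 0], [0, 0, 0], [0, 0, 0], [0, 0, 0], [0, 0, 0]]' --delta_rot '[[0, 0, 0], [0, 0, 0], [0, 0, 0], [0, 0, 0], [0, 0, 0]]' --jaw 0.92

```text
time: 20.65
position: [654.2, 69.8, 230.2]
ee_rot: [[-0.013, 1.0, -0.0], [1.0, 0.013, -0.0], [-0.0, -0.0, -1.0]]
ft_force: [0.1, 0.0, 0.1]
width: 83.8
finger_force: 0.0
```

>>> play_rows --translation '[[0, 0, -2], [0, 0, -5], [0, 0, -9], [0, 0, -11], [0, 0, -11]]' --delta_rot '[[0, 0, 0], [0, 0, 0], [0, 0, 0], [0, 0, 0], [0, 0, 0]]' --jaw 1

```text
time: 21.15
position: [655.0, 69.9, 343.6]
ee_rot: [[-0.013, 1.0, 0.005], [1.0, 0.013, 0.0], [0.0, 0.005, -1.0]]
ft_force: [-0.2, 0.2, -0.6]
width: 90.9
finger_force: 0.0
```

```bash
python3 - <<'E'
from fit import *
plan((540,-80,150,0),(434.8,-208,120,0),(434.8,-208,46,0))
im,P=cloud("scene"); P=P-[0,0,2]
Q=sel(P,(435,-208),45,50,66); print("round",len(Q),rect(Q),cv2.minEnclosingCircle(Q[:,:2].astype(np.float32)))
Q=sel(P,(656,160),45,62,80); print("hex",len(Q),hexfit(Q))
E
```

```text
t 21.1 gp [655.9  69.9 171.6] ang 0.7 w 90.9 ff 0.0 F [-0.2  0.2 -0.6]
(540, -80, 150, 0) -> T [-14.84 -11.78   2.16] rot z 0.7 rows>=3.8
(434.8, -208, 120, 0) -> T [-12.8  -10.52   3.  ] rot z 0.0 rows>=3.4
(434.8, -208, 46, 0) -> T [0.  0.  7.4] rot z 0.0 rows>=1.5
round 121 ctr 435.7 -206.7 size 57 x 59 shortside ang 54.5 ((435.1457214355469, -207.91421508789062), 30.77215003967285)
hex 79 hex ang 13.5 w [31.9 55.9 57. ] ctr [667.9 164. ]
```

>>> play_rows --translation '[[-4, -3.2, 0.5], [-8, -6.4, 1], [-12, -9.6, 1.5], [-14.8, -11.8, 2], [-14.8, -11.8, 2]]' --delta_rot '[[0, 0, 0.7], [0, 0, 0.7], [0, 0, 0.7], [0, 0, 0.7], [0, 0, 0.7]]'

```text
time: 21.7
position: [535.0, -82.4, 318.5]
ee_rot: [[0.003, 1.0, -0.005], [1.0, -0.003, 0.0], [0.0, -0.005, -1.0]]
ft_force: [0.2, 1.5, 1.0]
width: 91.2
finger_force: 0.0
```

>>> play_rows --translation '[[-4, -3.2, 0.5], [-8, -6.4, 1], [-12, -10, 2], [-12.8, -10.5, 3], [-12.8, -10.5, 3]]' --delta_rot '[[0, 0, 0], [0, 0, 0], [0, 0, 0], [0, 0, 0], [0, 0, 0]]'

```text
time: 22.2
position: [431.7, -208.8, 288.6]
ee_rot: [[0.002, 1.0, -0.003], [1.0, -0.002, 0.002], [0.002, -0.003, -1.0]]
ft_force: [0.8, 0.4, 0.7]
width: 91.2
finger_force: 0.0
```

>>> play_rows --translation '[[0, 0, 0], [0, 0, 0], [0, 0, 0], [0, 0, 0], [0, 0, 0]]' --delta_rot '[[0, 0, 0], [0, 0, 0], [0, 0, 0], [0, 0, 0], [0, 0, 0]]'

```text
time: 22.7
position: [433.5, -207.3, 290.4]
ee_rot: [[-0.001, 1.0, 0.0], [1.0, 0.001, -0.0], [-0.0, 0.0, -1.0]]
ft_force: [0.0, 0.2, 0.3]
width: 90.9
finger_force: 0.0
```

```bash
python3 - <<'E'
from fit import *
im,P=wcloud()
Q=sel(P,(435,-208),45,53,64); print("round",len(Q),rect(Q),cv2.minEnclosingCircle(Q[:,:2].astype(np.float32)))
plan((435,-207.8,46,0))
E
```

```text
round 1711 ctr 435.2 -206.1 size 55 x 59 shortside ang -87.9 ((435.3836364746094, -208.16033935546875), 30.02988624572754)
t 22.8 gp [ 433.4 -207.4  118.3] ang 0.1 w 91.3 ff 0.0 F [-0.3 -0.3  0.5]
(435, -207.8, 46, 0) -> T [-0.04  0.16  7.23] rot z 0.1 rows>=1.4
```

>>> play_rows --translation '[[0, 0.15, 2.5], [0, 0.15, 5], [0, 0.15, 7], [0, 0.15, 7.2], [0, 0.15, 7.2]]' --delta_rot '[[0, 0, 0], [0, 0, 0], [0, 0, 0], [0, 0, 0], [0, 0, 0]]'

```text
time: 23.25
position: [434.7, -207.7, 218.3]
ee_rot: [[-0.001, 1.0, -0.001], [1.0, 0.001, 0.0], [0.0, -0.001, -1.0]]
ft_force: [-0.2, 0.5, 0.6]
width: 91.2
finger_force: 0.0
```

>>> play_rows --translation '[[0, 0, 0], [0, 0, 0], [0, 0, 0], [0, 0, 0], [0, 0, 0]]' --delta_rot '[[0, 0, 0], [0, 0, 0], [0, 0, 0], [0, 0, 0], [0, 0, 0]]' --jaw 0.3 --squeeze 30

```text
time: 23.75
position: [434.8, -207.8, 218.6]
ee_rot: [[-0.0, 1.0, 0.001], [1.0, 0.0, -0.0], [-0.0, 0.001, -1.0]]
ft_force: [-0.3, -0.3, 7.7]
width: 59.3
finger_force: 30.0
```

>>> play_rows --translation '[[0, 0, -2], [0, 0, -4], [0, 0, -6], [0, 0, -8], [0, 0, -8.5]]' --delta_rot '[[0, 0, 0], [0, 0, 0], [0, 0, 0], [0, 0, 0], [0, 0, 0]]'

```text
time: 24.25
position: [434.9, -207.8, 304.8]
ee_rot: [[-0.001, 1.0, 0.002], [1.0, 0.001, -0.001], [-0.001, 0.002, -1.0]]
ft_force: [0.1, -0.3, -3.6]
width: 59.0
finger_force: 30.0
```

```bash
python3 - <<'E'
from fit import *
plan((545,-115,130,0),(655,-19,130,0.65),(655,-19,58,.65))
E
```

```text
t 24.2 gp [ 435.3 -208.1  132.8] ang 0.0 w 59.0 ff 30.0 F [ 0.1 -0.3 -3.6]
(545, -115, 130, 0) -> T [ 9.3  10.98  0.28] rot z 0.0 rows>=2.9
(655, -19, 130, 0.65) -> T [ 9.6 11.   0. ] rot z -0.7 rows>=2.9
(655, -19, 58, 0.65) -> T [0.  0.  7.2] rot z -0.0 rows>=1.4
```

>>> play_rows --translation '[[3, 3.5, 0], [6, 7, 0], [8.5, 10, 0], [9.3, 11, 0], [9.3, 11, 0]]' --delta_rot '[[0, 0, 0], [0, 0, 0], [0, 0, 0], [0, 0, 0], [0, 0, 0]]'

```text
time: 24.75
position: [545.5, -113.5, 302.3]
ee_rot: [[-0.003, 1.0, -0.001], [1.0, 0.003, 0.0], [0.0, -0.001, -1.0]]
ft_force: [-0.2, -0.6, -2.6]
width: 59.4
finger_force: 30.0
```

>>> play_rows --translation '[[3, 3.5, 0], [6, 7, 0], [8.5, 10, 0], [9.6, 11, 0], [9.6, 11, 0]]' --delta_rot '[[0, 0, -0.7], [0, 0, -0.7], [0, 0, -0.7], [0, 0, -0.7], [0, 0, -0.7]]'

```text
time: 25.25
position: [654.8, -18.2, 302.3]
ee_rot: [[-0.014, 1.0, -0.001], [1.0, 0.014, 0.0], [0.0, -0.001, -1.0]]
ft_force: [0.2, -0.2, -3.4]
width: 58.9
finger_force: 30.0
```

```bash
python3 - <<'E'
from fit import *
plan((655,-19,130,0.65),(655,-19,58.6,.65))
E
```

```text
t 25.2 gp [654.6 -18.2 130.3] ang 0.8 w 58.9 ff 30.0 F [ 0.2 -0.2 -3.4]
(655, -19, 130, 0.65) -> T [-0.08  0.03  0.03] rot z 0.1 rows>=0.0
(655, -19, 58.6, 0.65) -> T [0.   0.   7.14] rot z -0.0 rows>=1.4
```

>>> play_rows --translation '[[0, 0, 2], [0, 0, 4], [0, 0, 5.5], [0, 0, 6.5], [0, 0, 7.1]]' --delta_rot '[[0, 0, 0], [0, 0, 0], [0, 0, 0], [0, 0, 0], [0, 0, 0]]'

```text
time: 25.75
position: [654.1, -19.3, 231.4]
ee_rot: [[-0.012, 1.0, -0.001], [1.0, 0.012, 0.0], [0.0, -0.001, -1.0]]
ft_force: [-0.4, -0.7, -2.7]
width: 58.8
finger_force: 30.0
```

>>> play_rows --translation '[[0, 0, 0.1], [0, 0, 0.2], [0, 0, 0.2], [0, 0, 0.2], [0, 0, 0.2]]' --delta_rot '[[0, 0, 0], [0, 0, 0], [0, 0, 0], [0, 0, 0], [0, 0, 0]]'

```text
time: 26.25
position: [654.7, -18.6, 230.6]
ee_rot: [[-0.013, 1.0, 0.001], [1.0, 0.013, -0.0], [-0.0, 0.001, -1.0]]
ft_force: [-0.0, -0.1, 0.5]
width: 58.8
finger_force: 30.0
```

>>> play_rows --translation '[[0, 0, 0], [0, 0, 0], [0, 0, 0], [0, 0, 0], [0, 0, 0]]' --delta_rot '[[0, 0, 0], [0, 0, 0], [0, 0, 0], [0, 0, 0], [0, 0, 0]]' --jaw 0.92

```text
time: 26.75
position: [654.6, -18.6, 230.2]
ee_rot: [[-0.013, 1.0, -0.0], [1.0, 0.013, -0.0], [-0.0, -0.0, -1.0]]
ft_force: [-0.3, 0.8, 0.1]
width: 83.9
finger_force: 0.0
```

>>> play_rows --translation '[[0, 0, -2], [0, 0, -5], [0, 0, -9], [0, 0, -9], [0, 0, -9]]' --delta_rot '[[0, 0, 0], [0, 0, 0], [0, 0, 0], [0, 0, 0], [0, 0, 0]]' --jaw 0.5

```text
time: 27.25
position: [654.7, -18.6, 321.1]
ee_rot: [[-0.013, 1.0, 0.002], [1.0, 0.013, -0.0], [-0.0, 0.002, -1.0]]
ft_force: [-0.5, 0.5, -0.7]
width: 47.1
finger_force: 0.0
```

```bash
python3 - <<'E'
from fit import *
plan((562.1,129.9,145,0.65),(562.1,129.9,57,.65),(589.5,130.2,57,.65))
E
```

```text
t 27.2 gp [655.  -18.7 149.1] ang 0.7 w 47.1 ff 0.0 F [-0.5  0.5 -0.7]
(562.1, 129.9, 145, 0.65) -> T [14.97 -9.1   0.41] rot z 0.1 rows>=3.5
(562.1, 129.9, 57, 0.65) -> T [0.  0.  8.8] rot z -0.0 rows>=1.8
(589.5, 130.2, 57, 0.65) -> T [-0.    2.74  0.  ] rot z -0.0 rows>=0.5
```

>>> play_rows --translation '[[4, -2.5, 0], [8, -5, 0], [12, -7.5, 0], [15, -9.1, 0.4], [15, -9.1, 0.4]]' --delta_rot '[[0, 0, 0], [0, 0, 0], [0, 0, 0], [0, 0, 0], [0, 0, 0]]' --jaw 0.42

```text
time: 27.75
position: [559.0, 133.3, 314.7]
ee_rot: [[-0.016, 1.0, -0.004], [1.0, 0.016, 0.0], [0.0, -0.004, -1.0]]
ft_force: [-0.6, -0.7, -0.2]
width: 38.0
finger_force: 0.0
```

>>> play_rows --translation '[[0, 0, 0], [0, 0, 2], [0, 0, 5], [0, 0, 8], [0, 0, 8.8]]' --delta_rot '[[0, 0, 0], [0, 0, 0], [0, 0, 0], [0, 0, 0], [0, 0, 0]]'

```text
time: 28.25
position: [561.3, 129.1, 225.2]
ee_rot: [[-0.011, 1.0, -0.004], [1.0, 0.011, -0.001], [-0.001, -0.004, -1.0]]
ft_force: [0.1, 0.2, 0.7]
width: 38.0
finger_force: 0.0
```

>>> play_rows --translation '[[0, 0, 0], [0, 0, 0], [0, 0, 0], [0, 0, 0], [0, 0, 0]]' --delta_rot '[[0, 0, 0], [0, 0, 0], [0, 0, 0], [0, 0, 0], [0, 0, 0]]' --jaw 0 --squeeze 20

```text
time: 28.75
position: [562.1, 130.1, 229.4]
ee_rot: [[-0.013, 1.0, 0.002], [1.0, 0.013, -0.0], [-0.0, 0.002, -1.0]]
ft_force: [-0.4, -3.7, 9.0]
width: 18.0
finger_force: 20.0
```

>>> play_rows --translation '[[0, 0.5, 0], [0, 1, 0], [0, 1.5, 0], [0, 2, 0], [0, 2.3, 0]]' --delta_rot '[[0, 0, 0], [0, 0, 0], [0, 0, 0], [0, 0, 0], [0, 0, 0]]'

```text
time: 29.25
position: [584.7, 130.4, 229.3]
ee_rot: [[-0.013, 1.0, 0.0], [1.0, 0.013, -0.0], [-0.0, 0.0, -1.0]]
ft_force: [-8.5, -3.7, 15.7]
width: 18.2
finger_force: 20.0
```

>>> play_rows --translation '[[0, 0.1, 0], [0, 0.2, 0], [0, 0.3, 0], [0, 0.4, 0], [0, 0.4, 0]]' --delta_rot '[[0, 0, 0], [0, 0, 0], [0, 0, 0], [0, 0, 0], [0, 0, 0]]'

```text
time: 29.75
position: [588.4, 130.4, 229.3]
ee_rot: [[-0.013, 1.0, 0.0], [1.0, 0.013, -0.0], [-0.0, 0.0, -1.0]]
ft_force: [-6.3, -3.9, 12.4]
width: 17.5
finger_force: 20.0
```

```bash
python3 - <<'E'
from fit import *
plan()
E
```

```text
t 29.8 gp [588.4 130.4  57.3] ang 0.7 w 17.5 ff 20.0 F [-6.3 -3.9 12.4]
```

>>> play_rows --translation '[[0, 0.05, 0], [0, 0.1, 0], [0, 0.15, 0], [0, 0.2, 0], [0, 0.2, 0]]' --delta_rot '[[0, 0, 0], [0, 0, 0], [0, 0, 0], [0, 0, 0], [0, 0, 0]]'

```text
time: 30.25
position: [589.4, 130.5, 229.3]
ee_rot: [[-0.013, 1.0, -0.003], [1.0, 0.013, -0.0], [-0.0, -0.003, -1.0]]
ft_force: [-14.0, -3.0, 19.6]
width: 17.7
finger_force: 20.0
```

Contact was reached, so the fence is snug. Release and measure the boxes.

>>> play_rows --translation '[[0, 0, 0], [0, 0, 0], [0, 0, 0], [0, 0, 0], [0, 0, 0]]' --delta_rot '[[0, 0, 0], [0, 0, 0], [0, 0, 0], [0, 0, 0], [0, 0, 0]]' --jaw 0.42

```text
time: 30.75
position: [590.8, 130.6, 228.2]
ee_rot: [[-0.013, 1.0, 0.0], [1.0, 0.013, 0.0], [0.0, 0.0, -1.0]]
ft_force: [-0.1, 0.0, 0.1]
width: 38.2
finger_force: 0.0
```

>>> play_rows --translation '[[0, 0, -4], [0, 0, -8], [-4, 2, -12], [-8, 4, -15], [-10, 6, -16]]' --delta_rot '[[0, 0, 0], [0, 0, 0], [0, 0, 0], [0, 0, 0], [0, 0, 0]]'

```text
time: 31.25
position: [652.2, 29.9, 391.1]
ee_rot: [[-0.013, 1.0, 0.002], [1.0, 0.013, -0.0], [-0.0, 0.002, -1.0]]
ft_force: [0.9, 0.8, -0.3]
width: 38.3
finger_force: 0.0
```

>>> play_rows --translation '[[0, 0, 0], [0, 0, 0], [0, 0, 0], [0, 0, 0], [0, 0, 0]]' --delta_rot '[[0, 0, 0], [0, 0, 0], [0, 0, 0], [0, 0, 0], [0, 0, 0]]'

```text
time: 31.75
position: [651.6, 32.1, 387.7]
ee_rot: [[-0.014, 1.0, -0.001], [1.0, 0.014, 0.0], [0.0, -0.001, -1.0]]
ft_force: [0.4, -0.1, -0.2]
width: 38.7
finger_force: 0.0
```

```bash
cat > bx.py <<'E'
from fit import *
plan()
im,S=cloud("scene"); S=S-[0,0,2]; np.savez("pics/scene2.npz",im=im,P=S)
iw,W=wcloud(); W=W-[0,0,.5]
for n,P in(("scene",S),("wrist",W)):
    print(n)
    q=P.reshape(-1,3);q=q[np.isfinite(q).all(1)];q=q[(q[:,0]>618)&(q[:,0]<710)&(q[:,2]>60)&(q[:,2]<78)]
    for nm,lo,hi in(("rnd",-55,18),("obl",20,121),("hex",121,200)):
        Q=q[(q[:,1]>lo)&(q[:,1]<hi)]
        if len(Q)<30: print(nm,len(Q)); continue
        Q=trim(Q); Q=Q[Q[:,2]>66]
        print(nm,len(Q),rect(Q),"z %.1f"%np.median(Q[:,2]),hexfit(Q) if nm=="hex" else cv2.minEnclosingCircle(Q[:,:2].astype(np.float32)) if nm=="rnd" else "")
for nm,c in(("lid_obl",(456,319)),("lid_rnd",(558,-240)),("lid_hex",(421,-332))):
    Q=sel(S,c,50,30,60); print(nm,len(Q),rect(Q))
for n,P in(("scene",S),("wrist",W)):
    for c in((589,130),(590,10.5)):
        Q=sel(P,c,40,54,80); print("pull/clamp",n,len(Q),rect(Q) if len(Q)>10 else "")
E
python3 bx.py
```

```text
t 31.8 gp [651.4  32.2 215.7] ang 0.8 w 38.7 ff 0.0 F [ 0.4 -0.1 -0.2]
scene
rnd 108 ctr 662.5 -18.3 size 56 x 59 shortside ang 23.1 z 69.2 ((661.6604614257812, -18.17683982849121), 30.22897720336914)
obl 182 ctr 660.9 70.6 size 63 x 91 shortside ang 1.2 z 69.4 
hex 108 ctr 659.6 162.1 size 59 x 64 shortside ang 55.9 z 69.2 hex ang -4.5 w [59.8 59.1 60.3] ctr [660.2 161.3]
wrist
rnd 455 ctr 659.6 -9.9 size 42 x 53 shortside ang -89.1 z 69.4 ((660.64111328125, -15.039626121520996), 29.439144134521484)
obl 1735 ctr 662.0 70.2 size 61 x 90 shortside ang 0.9 z 69.7 
hex 1174 ctr 660.6 160.8 size 60 x 69 shortside ang 0.5 z 69.7 hex ang 1.0 w [59.1 59.5 59.7] ctr [661.  160.1]
lid_obl 47 ctr 458.5 318.1 size 14 x 34 shortside ang 42.5
lid_rnd 83 ctr 559.8 -240.2 size 17 x 34 shortside ang -25.9
lid_hex 75 ctr 422.4 -332.4 size 16 x 38 shortside ang -55.1
pull/clamp scene 0 
pull/clamp scene 116 ctr 590.4 9.4 size 17 x 54 shortside ang 90.0
pull/clamp wrist 1021 ctr 589.5 129.4 size 19 x 50 shortside ang -0.0
pull/clamp wrist 873 ctr 590.5 10.6 size 16 x 54 shortside ang -89.6
```

```bash
python3 - <<'E'
from fit import *
plan((600,-110,170,-10),(559.5,-240,120,-20))
E
```

```text
t 31.9 gp [651.6  31.9 216. ] ang 0.8 w 38.4 ff 0.0 F [-0.8 -0.   0.2]
(600, -110, 170, -10) -> T [-14.12  -5.35   4.6 ] rot z 10.8 rows>=3.2
(559.5, -240, 120, -20) -> T [-13.51  -1.73   5.  ] rot z 10.0 rows>=2.9
```

>>> play_rows --translation '[[-4, -1.5, 1], [-8, -3, 2], [-12, -4.5, 3], [-14.1, -5.4, 4.6], [-14.1, -5.4, 4.6]]' --delta_rot '[[0, 0, 5], [0, 0, 10.8], [0, 0, 10.8], [0, 0, 10.8], [0, 0, 10.8]]'

```text
time: 32.35
position: [598.2, -112.5, 340.4]
ee_rot: [[0.177, 0.984, -0.003], [0.984, -0.177, 0.0], [-0.0, -0.003, -1.0]]
ft_force: [0.2, 0.9, 0.4]
width: 38.8
finger_force: 0.0
```

>>> play_rows --translation '[[-4.5, -0.6, 1], [-9, -1.2, 3], [-13.5, -1.7, 5], [-13.5, -1.7, 5], [-13.5, -1.7, 5]]' --delta_rot '[[0, 0, 5], [0, 0, 10], [0, 0, 10], [0, 0, 10], [0, 0, 10]]'

```text
time: 32.85
position: [559.5, -240.4, 292.1]
ee_rot: [[0.344, 0.939, -0.0], [0.939, -0.344, 0.001], [0.0, -0.001, -1.0]]
ft_force: [0.6, 0.1, 0.7]
width: 38.3
finger_force: 0.0
```

>>> play_rows --translation '[[0, 0, 0], [0, 0, 0], [0, 0, 0], [0, 0, 0], [0, 0, 0]]' --delta_rot '[[0, 0, 0], [0, 0, 0], [0, 0, 0], [0, 0, 0], [0, 0, 0]]'

```text
time: 33.35
position: [559.5, -239.9, 292.4]
ee_rot: [[0.343, 0.939, 0.0], [0.939, -0.343, -0.0], [-0.0, 0.0, -1.0]]
ft_force: [0.0, 0.3, -0.6]
width: 38.5
finger_force: 0.0
```

```bash
cat > lid.py <<'E'
import sys
from fit import *
x,y=map(float,sys.argv[1:3])
im,W=wcloud(); plan()
Q=sel(W,(x,y),45,35,50); print("handle",len(Q),rect(Q) if len(Q)>10 else "", np.median(Q[:,2]) if len(Q) else "")
Q=sel(W,(x,y),60,9,18); print("plate",len(Q),rect(Q) if len(Q)>10 else "",hexfit(Q) if len(Q)>10 else "",cv2.minEnclosingCircle(Q[:,:2].astype(np.float32)))
E
python3 lid.py 559 -240
```

```text
t 33.4 gp [ 559.5 -240.   120.3] ang -20.1 w 37.9 ff 0.0 F [-1.1  0.8 -0.2]
handle 868 ctr 559.6 -240.4 size 14 x 36 shortside ang -21.2 41.13940043587398
plate 3105 ctr 559.4 -240.4 size 60 x 60 shortside ang -1.1 hex ang -25.0 w [56.5 57.2 57. ] ctr [ 559.7 -240.3] ((559.4469604492188, -240.77513122558594), 30.355640411376953)
```

>>> play_rows --translation '[[0, 0, 3], [0, 0, 6], [0, 0, 8], [0, 0, 8.3], [0, 0, 8.3]]' --delta_rot '[[0, 0, 1], [0, 0, 1], [0, 0, 1], [0, 0, 1], [0, 0, 1]]'

```text
time: 33.9
position: [559.4, -240.3, 209.2]
ee_rot: [[0.36, 0.933, -0.001], [0.933, -0.36, 0.0], [0.0, -0.001, -1.0]]
ft_force: [-0.7, -0.6, -0.6]
width: 38.2
finger_force: 0.0
```

>>> play_rows --translation '[[0, 0, 0], [0, 0, 0], [0, 0, 0], [0, 0, 0], [0, 0, 0]]' --delta_rot '[[0, 0, 0], [0, 0, 0], [0, 0, 0], [0, 0, 0], [0, 0, 0]]' --jaw 0 --squeeze 25

```text
time: 34.4
position: [559.6, -240.4, 210.0]
ee_rot: [[0.36, 0.933, 0.001], [0.933, -0.36, -0.001], [-0.0, 0.001, -1.0]]
ft_force: [-0.8, 0.8, 7.1]
width: 13.6
finger_force: 25.0
```

>>> play_rows --translation '[[0, 0, -3], [0, 0, -6], [0, 0, -9], [0, 0, -11], [0, 0, -11]]' --delta_rot '[[0, 0, 0], [0, 0, 0], [0, 0, 0], [0, 0, 0], [0, 0, 0]]'

```text
time: 34.9
position: [560.0, -240.5, 322.3]
ee_rot: [[0.36, 0.933, 0.004], [0.933, -0.36, -0.002], [-0.001, 0.005, -1.0]]
ft_force: [0.7, -0.4, -1.3]
width: 13.7
finger_force: 25.0
```

```bash
python3 - <<'E'
from fit import *
plan((610,-130,147,-21.1),(662.8,-18.3,147,-21.1),(662.8,-18.3,99,-21.1))
E
```

```text
t 34.9 gp [ 560.7 -241.   150.3] ang -21.1 w 13.7 ff 25.0 F [ 0.7 -0.4 -1.3]
(610, -130, 147, -21.1) -> T [12.13  0.61  0.33] rot z 0.0 rows>=2.4
(662.8, -18.3, 147, -21.1) -> T [12.32  0.9   0.  ] rot z -0.0 rows>=2.5
(662.8, -18.3, 99, -21.1) -> T [0.  0.  4.8] rot z -0.0 rows>=1.0
```

>>> play_rows --translation '[[4, 0.2, 0], [8, 0.4, 0], [12, 0.6, 0], [16, 0.8, 0], [20, 1.1, 0]]' --delta_rot '[[0, 0, 0], [0, 0, 0], [0, 0, 0], [0, 0, 0], [0, 0, 0]]'

```text
time: 35.4
position: [641.7, -56.0, 318.2]
ee_rot: [[0.36, 0.933, -0.001], [0.933, -0.36, 0.0], [-0.0, -0.001, -1.0]]
ft_force: [-0.6, -0.2, 0.6]
width: 13.8
finger_force: 25.0
```

>>> play_rows --translation '[[3, 0.3, 0], [4.4, 0.4, 0], [4.4, 0.4, 0], [4.4, 0.4, 0], [4.4, 0.4, 0]]' --delta_rot '[[0, 0, 0], [0, 0, 0], [0, 0, 0], [0, 0, 0], [0, 0, 0]]'

```text
time: 35.9
position: [660.7, -19.2, 319.0]
ee_rot: [[0.361, 0.933, -0.001], [0.933, -0.361, -0.0], [-0.0, -0.001, -1.0]]
ft_force: [0.1, -0.0, -0.8]
width: 13.6
finger_force: 25.0
```

>>> play_rows --translation '[[0, 0, 0], [0, 0, 0], [0, 0, 0], [0, 0, 0], [0, 0, 0]]' --delta_rot '[[0, 0, 0], [0, 0, 0], [0, 0, 0], [0, 0, 0], [0, 0, 0]]'

```text
time: 36.4
position: [661.1, -18.0, 319.2]
ee_rot: [[0.36, 0.933, 0.0], [0.933, -0.36, 0.0], [0.0, 0.0, -1.0]]
ft_force: [0.2, -0.0, -1.0]
width: 13.8
finger_force: 25.0
```

```bash
cat > held.py <<'E'
import sys
from fit import *
# held lid plate + box rim below
x,y=map(float,sys.argv[1:3]); im,W=wcloud(); plan(tuple(map(float,sys.argv[1:5])))
g=env.state()["position"]; zp=g[2]-172-38+14
Q=sel(W,g[:2],60,zp-4,zp+4); print("plate",len(Q),rect(Q),hexfit(Q),cv2.minEnclosingCircle(Q[:,:2].astype(np.float32)))
Q=sel(W,(x,y),50,67,73); print("rim",len(Q),rect(Q) if len(Q)>9 else "")
E
python3 held.py 662.8 -18.3 100 -21.1
```

```text
t 36.5 gp [661.1 -18.  147.2] ang -21.1 w 13.7 ff 25.0 F [-0.7  0.3 -0.1]
(662.8, -18.3, 100.0, -21.1) -> T [0.03 0.17 4.72] rot z 0.0 rows>=0.9
plate 2034 ctr 668.5 -0.7 size 22 x 57 shortside ang 68.7 hex ang 9.0 w [46.6 21.  47.3] ctr [667.6  -2.9] ((664.694580078125, -10.494926452636719), 28.281211853027344)
rim 1042 ctr 665.6 1.9 size 50 x 59 shortside ang 6.2
```

>>> play_rows --translation '[[0, 0.17, 1.5], [0, 0.17, 3], [0, 0.17, 3.8], [0, 0.17, 4.3], [0, 0.17, 4.7]]' --delta_rot '[[0, 0, 0], [0, 0, 0], [0, 0, 0], [0, 0, 0], [0, 0, 0]]'

```text
time: 36.95
position: [662.7, -18.6, 271.6]
ee_rot: [[0.36, 0.933, -0.001], [0.933, -0.36, 0.0], [-0.0, -0.001, -1.0]]
ft_force: [-9.4, 2.4, 34.3]
width: 13.7
finger_force: 25.0
```

>>> play_rows --translation '[[0, 0, 0], [0, 0, 0], [0, 0, 0], [0, 0, 0], [0, 0, 0]]' --delta_rot '[[0, 0, 0], [0, 0, 0], [0, 0, 0], [0, 0, 0], [0, 0, 0]]'

```text
time: 37.45
position: [662.7, -18.6, 272.3]
ee_rot: [[0.36, 0.933, 0.0], [0.933, -0.36, -0.0], [0.0, 0.0, -1.0]]
ft_force: [0.5, -0.5, -0.3]
width: 13.9
finger_force: 25.0
```

>>> play_rows --translation '[[0, 0, 0], [0, 0, 0], [0, 0, 0], [0, 0, 0], [0, 0, 0]]' --delta_rot '[[0, 0, 0], [0, 0, 0], [0, 0, 0], [0, 0, 0], [0, 0, 0]]' --jaw 0.4

```text
time: 37.95
position: [662.7, -18.6, 272.2]
ee_rot: [[0.36, 0.933, 0.0], [0.933, -0.36, -0.0], [0.0, 0.0, -1.0]]
ft_force: [1.1, 0.2, -0.3]
width: 36.1
finger_force: 0.0
```

>>> play_rows --translation '[[0, 0, -3], [0, 0, -6], [0, 0, -8], [0, 0, -8], [0, 0, -8]]' --delta_rot '[[0, 0, 0], [0, 0, 0], [0, 0, 0], [0, 0, 0], [0, 0, 0]]'

```text
time: 38.45
position: [662.6, -18.6, 352.3]
ee_rot: [[0.36, 0.933, 0.0], [0.933, -0.36, -0.0], [0.0, 0.0, -1.0]]
ft_force: [0.9, 0.7, -0.0]
width: 36.8
finger_force: 0.0
```

```bash
cat > seated.py <<'E'
import sys
from fit import *
x,y=map(float,sys.argv[1:3]); im,W=wcloud(); im,S=cloud("scene")
for P in(W-[0,0,.5],S-[0,0,2]):
    Q=sel(P,(x,y),35,95,112); print("handle",len(Q),rect(Q) if len(Q)>9 else "",np.median(Q[:,2]) if len(Q) else "")
    Q=sel(P,(x,y),62,73,79); print("plate",len(Q),rect(Q) if len(Q)>9 else "",np.median(Q[:,2]) if len(Q) else "",np.linalg.lstsq(np.c_[Q[:,:2]-Q[:,:2].mean(0),np.ones(len(Q))],Q[:,2],rcond=None)[0].round(3) if len(Q)>9 else "")
E
python3 seated.py 662.8 -18.3; python3 -c "
from h import *
plan((600,-160,185,-40),(510,-250,170,-60),(422.5,-332.2,120,-60))"
```

```text
handle 884 ctr 663.1 -18.4 size 14 x 36 shortside ang -20.9 102.52070995396885
plate 3132 ctr 662.9 -19.1 size 60 x 60 shortside ang 23.4 75.69455098072933 [ 1.0000e-03 -1.0000e-03  7.5704e+01]
handle 73 ctr 663.0 -18.7 size 14 x 34 shortside ang -21.2 102.53787651989387
plate 143 ctr 668.2 -23.3 size 44 x 55 shortside ang -34.5 75.72755395431636 [-0.0000e+00 -5.0000e-03  7.5719e+01]
t 38.5 gp [662.1 -18.6 179.2] ang -21.1 w 36.2 ff 0.0 F [0.3 0.8 0.2]
(600, -160, 185, -40) -> T [-15.43  -0.71  -0.58] rot z 18.9 rows>=3.1
(510, -250, 170, -60) -> T [-12.68  -1.11   1.5 ] rot z 20.0 rows>=2.6
(422.5, -332.2, 120, -60) -> T [-11.69   2.74   5.  ] rot z 0.0 rows>=2.6
```

Round lid is seated (handle top 102.5 mm, plate level at 75.7 mm). Next is the hex lid.

>>> play_rows --translation '[[-4, -0.2, 0], [-8, -0.4, 0], [-12, -0.6, 0], [-15.4, -0.7, 0], [-15.4, -0.7, 0]]' --delta_rot '[[0, 0, 5], [0, 0, 10], [0, 0, 15], [0, 0, 18.9], [0, 0, 18.9]]'

```text
time: 39.05
position: [599.2, -163.1, 351.2]
ee_rot: [[0.647, 0.763, -0.002], [0.763, -0.647, -0.0], [-0.002, -0.002, -1.0]]
ft_force: [0.6, 0.8, 0.1]
width: 36.2
finger_force: 0.0
```

>>> play_rows --translation '[[-4, -0.4, 0.3], [-8, -0.8, 0.6], [-12, -1.1, 0.9], [-12.7, -1.1, 0.9], [-12.7, -1.1, 0.9]]' --delta_rot '[[0, 0, 6], [0, 0, 12], [0, 0, 18], [0, 0, 20], [0, 0, 20]]'

```text
time: 39.55
position: [510.3, -250.5, 342.6]
ee_rot: [[0.867, 0.499, -0.001], [0.499, -0.867, 0.001], [-0.0, -0.001, -1.0]]
ft_force: [-0.1, 0.4, 0.9]
width: 36.4
finger_force: 0.0
```

>>> play_rows --translation '[[-4, 0.9, 1], [-8, 1.8, 3], [-11.7, 2.7, 5], [-11.7, 2.7, 5], [-11.7, 2.7, 5]]' --delta_rot '[[0, 0, 0], [0, 0, 0], [0, 0, 0], [0, 0, 0], [0, 0, 0]]'

```text
time: 40.05
position: [423.6, -331.7, 292.7]
ee_rot: [[0.865, 0.501, -0.0], [0.501, -0.865, 0.001], [0.0, -0.001, -1.0]]
ft_force: [0.9, 0.2, -0.3]
width: 36.8
finger_force: 0.0
```

>>> play_rows --translation '[[0, 0, 0], [0, 0, 0], [0, 0, 0], [0, 0, 0], [0, 0, 0]]' --delta_rot '[[0, 0, 0], [0, 0, 0], [0, 0, 0], [0, 0, 0], [0, 0, 0]]'

```text
time: 40.55
position: [423.2, -331.7, 293.4]
ee_rot: [[0.866, 0.501, 0.0], [0.501, -0.866, -0.0], [0.0, 0.0, -1.0]]
ft_force: [-0.5, -0.2, -0.3]
width: 36.8
finger_force: 0.0
```

```bash
python3 lid.py 422.5 -332
```

```text
t 40.6 gp [ 423.2 -331.9  121.3] ang -60.0 w 36.5 ff 0.0 F [-0.1 -0.4 -0.6]
handle 870 ctr 423.2 -332.7 size 14 x 36 shortside ang -58.0 40.996928421124025
plate 3472 ctr 423.1 -331.8 size 60 x 67 shortside ang 1.8 hex ang 4.5 w [59.3 59.  58.3] ctr [ 423.5 -332.6] ((423.6925048828125, -332.64324951171875), 34.36357879638672)
```

>>> play_rows --translation '[[0, 0.06, 3], [0, 0.06, 6], [0, 0.06, 8], [0, 0.06, 8.4], [0, 0.06, 8.4]]' --delta_rot '[[0, 0, -2], [0, 0, -2], [0, 0, -2], [0, 0, -2], [0, 0, -2]]'

```text
time: 41.1
position: [423.3, -332.5, 209.1]
ee_rot: [[0.848, 0.53, -0.001], [0.53, -0.848, 0.001], [-0.0, -0.001, -1.0]]
ft_force: [0.4, -0.6, 0.5]
width: 36.4
finger_force: 0.0
```

>>> play_rows --translation '[[0, 0, 0], [0, 0, 0], [0, 0, 0], [0, 0, 0], [0, 0, 0]]' --delta_rot '[[0, 0, 0], [0, 0, 0], [0, 0, 0], [0, 0, 0], [0, 0, 0]]' --jaw 0 --squeeze 25

```text
time: 41.6
position: [423.5, -332.7, 210.0]
ee_rot: [[0.848, 0.53, 0.001], [0.53, -0.848, -0.001], [0.0, 0.001, -1.0]]
ft_force: [-0.9, 0.3, 9.4]
width: 13.8
finger_force: 25.0
```

>>> play_rows --translation '[[0, 0, -3], [0, 0, -6], [0, 0, -9], [0, 0, -12], [0, 0, -15]]' --delta_rot '[[0, 0, 0], [0, 0, 0], [0, 0, 0], [0, 0, 0], [0, 0, 0]]'

```text
time: 42.1
position: [423.1, -332.3, 360.8]
ee_rot: [[0.848, 0.53, 0.0], [0.53, -0.848, -0.0], [0.0, 0.0, -1.0]]
ft_force: [1.0, -0.1, -1.0]
width: 14.0
finger_force: 25.0
```

```bash
python3 - <<'E'
from fit import *
plan((500,-170,188,-59.35),(580,0,188,-59.35),(661,160.5,188,-59.35),(661,160.5,147,-59.35))
E
```

```text
t 42.1 gp [ 423.1 -332.3  188.8] ang -58.0 w 14.0 ff 25.0 F [ 1.  -0.1 -1. ]
(500, -170, 188, -59.35) -> T [15.13 -9.68  0.08] rot z 1.4 rows>=3.6
(580, 0, 188, -59.35) -> T [ 15.55 -10.55   0.  ] rot z -0.0 rows>=3.8
(661, 160.5, 188, -59.35) -> T [15.15 -9.68  0.  ] rot z -0.0 rows>=3.6
(661, 160.5, 147, -59.35) -> T [0.  0.  4.1] rot z -0.0 rows>=0.8
```

>>> play_rows --translation '[[4, -2.5, 0], [8, -5, 0], [12, -7.6, 0], [15.1, -9.7, 0], [15.1, -9.7, 0]]' --delta_rot '[[0, 0, 1.35], [0, 0, 1.35], [0, 0, 1.35], [0, 0, 1.35], [0, 0, 1.35]]'

```text
time: 42.6
position: [500.9, -166.5, 359.6]
ee_rot: [[0.858, 0.513, 0.001], [0.513, -0.858, 0.001], [0.001, -0.0, -1.0]]
ft_force: [-0.7, 0.4, -0.3]
width: 14.1
finger_force: 25.0
```

>>> play_rows --translation '[[4, -2.7, 0], [8, -5.4, 0], [12, -8.1, 0], [15.5, -10.5, 0], [15.5, -10.5, 0]]' --delta_rot '[[0, 0, 0], [0, 0, 0], [0, 0, 0], [0, 0, 0], [0, 0, 0]]'

```text
time: 43.1
position: [581.0, 2.8, 359.4]
ee_rot: [[0.858, 0.513, 0.001], [0.513, -0.858, 0.001], [0.002, 0.0, -1.0]]
ft_force: [0.0, -1.3, -0.0]
width: 14.0
finger_force: 25.0
```

>>> play_rows --translation '[[4, -2.5, 0], [8, -5, 0], [12, -7.6, 0], [15.1, -9.7, 0], [15.1, -9.7, 0]]' --delta_rot '[[0, 0, 0], [0, 0, 0], [0, 0, 0], [0, 0, 0], [0, 0, 0]]'

```text
time: 43.6
position: [661.1, 162.8, 359.0]
ee_rot: [[0.859, 0.513, 0.001], [0.513, -0.859, 0.001], [0.001, -0.0, -1.0]]
ft_force: [0.0, -0.8, -0.2]
width: 13.6
finger_force: 25.0
```

>>> play_rows --translation '[[0, 0, 2], [0, 0, 4], [0, 0, 4], [0, 0, 4], [0, 0, 4]]' --delta_rot '[[0, 0, 0], [0, 0, 0], [0, 0, 0], [0, 0, 0], [0, 0, 0]]'

```text
time: 44.1
position: [660.3, 159.1, 320.5]
ee_rot: [[0.86, 0.51, 0.002], [0.51, -0.86, 0.0], [0.001, 0.001, -1.0]]
ft_force: [0.3, -0.2, -1.0]
width: 13.9
finger_force: 25.0
```

```bash
python3 - <<'E'
from fit import *
plan((661,160.5,100,-59.35))
im,S=cloud("scene"); S=S-[0,0,2]
Q=sel(S,(661,160.5),45,64,73); print(len(Q),rect(Q) if len(Q)>9 else "")
Q=sel(S,(661.9,70.4),60,64,73); print(len(Q),rect(Q) if len(Q)>9 else "")
E
```

```text
t 44.1 gp [660.6 159.2 148.5] ang -59.4 w 13.9 ff 25.0 F [ 0.3 -0.2 -1. ]
(661, 160.5, 100, -59.35) -> T [ 0.1  -0.09  4.85] rot z -0.0 rows>=1.0
78 ctr 669.3 154.5 size 42 x 61 shortside ang -38.4
194 ctr 660.3 77.6 size 61 x 105 shortside ang -0.1
```

>>> play_rows --translation '[[0.1, -0.1, 1], [0.1, -0.1, 2], [0.1, -0.1, 3], [0.1, -0.1, 3], [0.1, -0.1, 3]]' --delta_rot '[[0, 0, 0], [0, 0, 0], [0, 0, 0], [0, 0, 0], [0, 0, 0]]'

```text
time: 44.65
position: [660.3, 161.1, 288.7]
ee_rot: [[0.86, 0.51, -0.001], [0.51, -0.86, -0.0], [-0.001, -0.0, -1.0]]
ft_force: [-0.5, 0.7, -1.7]
width: 13.9
finger_force: 25.0
```

```bash
python3 - <<'E'
from fit import *
plan((661,160.5,100,-59.35))
E
```

```text
t 44.6 gp [660.1 161.1 116.7] ang -59.3 w 13.9 ff 25.0 F [-0.5  0.7 -1.7]
(661, 160.5, 100, -59.35) -> T [0.04 0.09 1.67] rot z 0.0 rows>=0.3
```

>>> play_rows --translation '[[0.04, 0.09, 0.3], [0.04, 0.09, 0.7], [0.04, 0.09, 1.1], [0.04, 0.09, 1.4], [0.04, 0.09, 1.7]]' --delta_rot '[[0, 0, 0], [0, 0, 0], [0, 0, 0], [0, 0, 0], [0, 0, 0]]'

```text
time: 45.15
position: [661.1, 160.5, 271.9]
ee_rot: [[0.86, 0.51, -0.0], [0.51, -0.86, 0.0], [-0.0, -0.0, -1.0]]
ft_force: [-2.6, 0.5, 28.1]
width: 13.9
finger_force: 25.0
```

>>> play_rows --translation '[[0, 0, 0], [0, 0, 0], [0, 0, 0], [0, 0, 0], [0, 0, 0]]' --delta_rot '[[0, 0, 0], [0, 0, 0], [0, 0, 0], [0, 0, 0], [0, 0, 0]]'

```text
time: 45.65
position: [661.1, 160.5, 272.2]
ee_rot: [[0.86, 0.51, 0.0], [0.51, -0.86, -0.0], [-0.0, 0.0, -1.0]]
ft_force: [0.3, -0.5, -1.4]
width: 13.8
finger_force: 25.0
```

>>> play_rows --translation '[[0, 0, 0], [0, 0, 0], [0, 0, 0], [0, 0, 0], [0, 0, 0]]' --delta_rot '[[0, 0, 0], [0, 0, 0], [0, 0, 0], [0, 0, 0], [0, 0, 0]]' --jaw 0.4

```text
time: 46.15
position: [661.1, 160.5, 272.2]
ee_rot: [[0.86, 0.51, 0.0], [0.51, -0.86, -0.0], [-0.0, 0.0, -1.0]]
ft_force: [1.0, 0.5, 0.1]
width: 36.2
finger_force: 0.0
```

>>> play_rows --translation '[[0, 0, -3], [0, 0, -6], [0, 0, -9], [0, 0, -9], [0, 0, -9]]' --delta_rot '[[0, 0, 0], [0, 0, 0], [0, 0, 0], [0, 0, 0], [0, 0, 0]]'

```text
time: 46.65
position: [661.1, 160.5, 362.7]
ee_rot: [[0.86, 0.51, 0.001], [0.51, -0.86, 0.0], [0.001, 0.0, -1.0]]
ft_force: [0.2, -0.4, 0.8]
width: 36.5
finger_force: 0.0
```

```bash
python3 seated.py 661 160.5; python3 -c "
from h import *
plan((580,230,190,-25),(500,290,170,10),(457.5,319,120,43))"
```

```text
handle 817 ctr 661.3 160.4 size 13 x 35 shortside ang -59.1 102.50584784472932
plate 3306 ctr 661.2 159.9 size 60 x 68 shortside ang 60.6 75.71032370727605 [-1.0000e-03 -0.0000e+00  7.5699e+01]
handle 65 ctr 660.1 159.7 size 15 x 35 shortside ang -55.9 102.23033232023681
plate 137 ctr 661.0 159.2 size 58 x 59 shortside ang -29.4 75.75657949892911 [-6.0000e-03  4.0000e-03  7.5768e+01]
t 46.8 gp [660.5 160.4 189.2] ang -59.3 w 36.0 ff 0.0 F [ 0.6 -0.3 -0.1]
(580, 230, 190, -25) -> T [ -3.38 -10.09  -0.08] rot z -34.3 rows>=4.0
(500, 290, 170, 10) -> T [ 2.06 -9.79  2.  ] rot z -35.0 rows>=4.1
(457.5, 319, 120, 43) -> T [ 3.59 -3.68  5.  ] rot z -33.0 rows>=3.8
```

Hex lid is seated. Next is the oblong lid.

>>> play_rows --translation '[[-1, -3, 0], [-2, -6, 0], [-3, -9, 0], [-3.4, -10.1, 0], [-3.4, -10.1, 0]]' --delta_rot '[[0, 0, -8], [0, 0, -16], [0, 0, -24], [0, 0, -32], [0, 0, -34.3]]'

```text
time: 47.25
position: [578.7, 231.2, 361.1]
ee_rot: [[0.416, 0.909, -0.003], [0.909, -0.416, -0.0], [-0.002, -0.002, -1.0]]
ft_force: [-0.1, 1.2, 0.5]
width: 36.4
finger_force: 0.0
```

>>> play_rows --translation '[[0.6, -3, 0], [1.2, -6, 0.5], [1.8, -9, 1], [2.1, -9.8, 2], [2.1, -9.8, 2]]' --delta_rot '[[0, 0, -8], [0, 0, -16], [0, 0, -24], [0, 0, -32], [0, 0, -35]]'

```text
time: 47.75
position: [498.7, 291.2, 340.1]
ee_rot: [[-0.18, 0.984, -0.004], [0.984, 0.18, -0.002], [-0.001, -0.004, -1.0]]
ft_force: [0.3, -0.8, 0.7]
width: 36.9
finger_force: 0.0
```

>>> play_rows --translation '[[1.5, -1.5, 1], [3, -3, 2], [3.6, -3.7, 4], [3.6, -3.7, 5], [3.6, -3.7, 5]]' --delta_rot '[[0, 0, -8], [0, 0, -16], [0, 0, -24], [0, 0, -32], [0, 0, -33]]'

```text
time: 48.25
position: [456.9, 319.4, 290.1]
ee_rot: [[-0.684, 0.729, -0.004], [0.729, 0.684, -0.002], [0.001, -0.004, -1.0]]
ft_force: [0.4, -0.9, 1.0]
width: 36.4
finger_force: 0.0
```

>>> play_rows --translation '[[0, 0, 0], [0, 0, 0], [0, 0, 0], [0, 0, 0], [0, 0, 0]]' --delta_rot '[[0, 0, 0], [0, 0, 0], [0, 0, 0], [0, 0, 0], [0, 0, 0]]'

```text
time: 48.75
position: [457.9, 319.5, 292.5]
ee_rot: [[-0.681, 0.732, 0.0], [0.732, 0.681, 0.0], [-0.0, 0.0, -1.0]]
ft_force: [-0.5, -1.0, -0.6]
width: 36.5
finger_force: 0.0
```

```bash
python3 lid.py 457.5 319
```

```text
t 48.8 gp [457.9 319.5 120.4] ang 42.9 w 36.3 ff 0.0 F [-0.4  0.  -0.6]
handle 876 ctr 457.4 320.1 size 14 x 36 shortside ang 42.6 41.10409126131145
plate 6538 ctr 457.9 319.6 size 60 x 91 shortside ang 41.5 hex ang -18.5 w [95.2 58.4 94.2] ctr [457.5 320.7] ((457.5652160644531, 319.8554992675781), 53.718318939208984)
```

>>> play_rows --translation '[[0.05, 0, 3], [0.05, 0, 6], [0.05, 0, 8], [0.05, 0, 8.3], [0.05, 0, 8.3]]' --delta_rot '[[0, 0, 0.7], [0, 0, 0.7], [0, 0, 0.7], [0, 0, 0.7], [0, 0, 0.7]]'

```text
time: 49.3
position: [457.5, 319.9, 209.2]
ee_rot: [[-0.673, 0.74, -0.001], [0.74, 0.673, -0.0], [0.0, -0.001, -1.0]]
ft_force: [-0.3, -0.6, 0.3]
width: 36.3
finger_force: 0.0
```

>>> play_rows --translation '[[0, 0, 0], [0, 0, 0], [0, 0, 0], [0, 0, 0], [0, 0, 0]]' --delta_rot '[[0, 0, 0], [0, 0, 0], [0, 0, 0], [0, 0, 0], [0, 0, 0]]' --jaw 0 --squeeze 25

```text
time: 49.8
position: [457.6, 320.0, 210.0]
ee_rot: [[-0.673, 0.74, 0.001], [0.74, 0.673, 0.001], [-0.0, 0.001, -1.0]]
ft_force: [-0.7, -0.9, 8.3]
width: 13.6
finger_force: 25.0
```

>>> play_rows --translation '[[0, 0, -3], [0, 0, -6], [0, 0, -9], [0, 0, -12], [0, 0, -15]]' --delta_rot '[[0, 0, 0], [0, 0, 0], [0, 0, 0], [0, 0, 0], [0, 0, 0]]'

```text
time: 50.3
position: [457.2, 319.8, 360.8]
ee_rot: [[-0.673, 0.74, 0.0], [0.74, 0.673, 0.0], [-0.0, 0.0, -1.0]]
ft_force: [-0.3, 0.6, -0.8]
width: 14.1
finger_force: 25.0
```

```bash
python3 - <<'E'
from fit import *
plan((560,195,188,20),(661.9,70.4,188,.65),(661.9,70.4,118,.65))
E
```

```text
t 50.3 gp [457.2 319.8 188.8] ang 42.3 w 14.1 ff 25.0 F [-0.3  0.6 -0.8]
(560, 195, 188, 20) -> T [-16.15  -0.79   0.08] rot z 22.3 rows>=3.2
(661.9, 70.4, 188, 0.65) -> T [-15.19   5.31   0.  ] rot z 19.3 rows>=3.2
(661.9, 70.4, 118, 0.65) -> T [0. 0. 7.] rot z -0.0 rows>=1.4
```

>>> play_rows --translation '[[-4, -0.2, 0], [-8, -0.4, 0], [-12, -0.6, 0], [-16.1, -0.8, 0], [-16.1, -0.8, 0]]' --delta_rot '[[0, 0, 5], [0, 0, 10], [0, 0, 15], [0, 0, 20], [0, 0, 22.3]]'

```text
time: 50.8
position: [562.4, 192.0, 359.5]
ee_rot: [[-0.335, 0.942, 0.002], [0.942, 0.335, -0.001], [-0.001, 0.002, -1.0]]
ft_force: [-0.1, 1.2, -0.1]
width: 13.6
finger_force: 25.0
```

>>> play_rows --translation '[[-4, 1.4, 0], [-8, 2.8, 0], [-12, 4.2, 0], [-15.2, 5.3, 0], [-15.2, 5.3, 0]]' --delta_rot '[[0, 0, 5], [0, 0, 10], [0, 0, 15], [0, 0, 19.3], [0, 0, 19.3]]'

```text
time: 51.3
position: [663.6, 67.2, 359.2]
ee_rot: [[-0.006, 1.0, 0.002], [1.0, 0.006, -0.001], [-0.001, 0.002, -1.0]]
ft_force: [-1.0, -0.1, -0.6]
width: 13.8
finger_force: 25.0
```

>>> play_rows --translation '[[0, 0, 2], [0, 0, 4], [0, 0, 6], [0, 0, 7], [0, 0, 7]]' --delta_rot '[[0, 0, 0], [0, 0, 0], [0, 0, 0], [0, 0, 0], [0, 0, 0]]'

```text
time: 51.8
position: [661.0, 70.9, 288.1]
ee_rot: [[-0.012, 1.0, -0.002], [1.0, 0.012, -0.0], [-0.0, -0.002, -1.0]]
ft_force: [-0.2, 0.3, -0.2]
width: 13.7
finger_force: 25.0
```

>>> play_rows --translation '[[0, 0, 0], [0, 0, 0], [0, 0, 0], [0, 0, 0], [0, 0, 0]]' --delta_rot '[[0, 0, 0], [0, 0, 0], [0, 0, 0], [0, 0, 0], [0, 0, 0]]'

```text
time: 52.3
position: [661.6, 70.7, 289.6]
ee_rot: [[-0.012, 1.0, 0.0], [1.0, 0.012, 0.0], [0.0, 0.0, -1.0]]
ft_force: [-0.8, 0.3, 0.0]
width: 13.7
finger_force: 25.0
```

```bash
python3 - <<'E'
from fit import *
im,W=wcloud()
plan((661.9,70.4,100,.65))
Q=W.reshape(-1,3);Q=Q[np.isfinite(Q).all(1)];Q=Q[(abs(Q[:,0]-662)<36)&(Q[:,1]<123)&(Q[:,1]>85)]
q=Q[(Q[:,2]>88)&(Q[:,2]<98)];print("held plate",len(q),np.percentile(q[:,1],[95,99]) if len(q)>9 else "",np.percentile(q[:,0],[2,98]) if len(q)>9 else "",np.percentile(q[:,2],50) if len(q)>9 else "")
q=Q[(Q[:,2]>65)&(Q[:,2]<73)];print("rim",len(q),np.percentile(q[:,1],[5,95,99]) if len(q)>9 else "")
E
```

```text
t 52.4 gp [661.6  70.7 117.5] ang 0.7 w 14.0 ff 25.0 F [-0.5 -0.1 -0.7]
(661.9, 70.4, 100, 0.65) -> T [-0.03  0.03  1.75] rot z 0.0 rows>=0.3
held plate 5710 [114.91141625 115.84114822] [633.16118109 690.72378533] 93.75719216380875
rim 324 [113.48224465 115.2092292  115.34850306]
```

>>> play_rows --translation '[[-0.03, 0.03, 0.3], [-0.03, 0.03, 0.7], [-0.03, 0.03, 1.1], [-0.03, 0.03, 1.4], [-0.03, 0.03, 1.75]]' --delta_rot '[[0, 0, 0], [0, 0, 0], [0, 0, 0], [0, 0, 0], [0, 0, 0]]'

```text
time: 52.85
position: [661.8, 70.3, 271.6]
ee_rot: [[-0.012, 1.0, -0.0], [1.0, 0.012, -0.0], [-0.0, -0.0, -1.0]]
ft_force: [-11.1, -1.1, 34.5]
width: 13.9
finger_force: 25.0
```

>>> play_rows --translation '[[0, 0, 0], [0, 0, 0], [0, 0, 0], [0, 0, 0], [0, 0, 0]]' --delta_rot '[[0, 0, 0], [0, 0, 0], [0, 0, 0], [0, 0, 0], [0, 0, 0]]'

```text
time: 53.35
position: [661.9, 70.4, 271.7]
ee_rot: [[-0.012, 1.0, -0.0], [1.0, 0.012, -0.0], [-0.0, -0.0, -1.0]]
ft_force: [-0.0, -0.7, -1.6]
width: 13.9
finger_force: 25.0
```

>>> play_rows --translation '[[0, 0, 0], [0, 0, 0], [0, 0, 0], [0, 0, 0], [0, 0, 0]]' --delta_rot '[[0, 0, 0], [0, 0, 0], [0, 0, 0], [0, 0, 0], [0, 0, 0]]' --jaw 0.4

```text
time: 53.85
position: [661.9, 70.4, 271.7]
ee_rot: [[-0.012, 1.0, 0.0], [1.0, 0.012, 0.0], [0.0, 0.0, -1.0]]
ft_force: [-0.8, 0.2, 0.2]
width: 36.7
finger_force: 0.0
```

>>> play_rows --translation '[[0, 0, -3], [0, 0, -6], [0, 0, -9], [0, 0, -9], [0, 0, -9]]' --delta_rot '[[0, 0, 0], [0, 0, 0], [0, 0, 0], [0, 0, 0], [0, 0, 0]]'

```text
time: 54.35
position: [661.9, 70.3, 362.2]
ee_rot: [[-0.012, 1.0, 0.001], [1.0, 0.012, -0.0], [-0.0, 0.001, -1.0]]
ft_force: [0.9, 0.4, -0.2]
width: 36.7
finger_force: 0.0
```

```bash
cat > fin.py <<'E'
from fit import *
iw,W=wcloud(); im,S=cloud("scene"); np.save("pics/last.npy",im)
for n,P in(("wrist",W-[0,0,.5]),("scene",S-[0,0,2])):
    for nm,c,r in(("rnd",(663,-18.5),35),("obl",(662,70.5),50),("hex",(661,160.5),38)):
        Q=sel(P,c,35,95,112); q=sel(P,c,r,73,79)
        print(n,nm,len(Q),rect(Q) if len(Q)>9 else "",np.median(Q[:,2]).round(1) if len(Q) else "","|plate",len(q),rect(q) if len(q)>9 else "",np.linalg.lstsq(np.c_[q[:,:2]-q[:,:2].mean(0),np.ones(len(q))],q[:,2],rcond=None)[0].round(3) if len(q)>9 else "")
    for c in((589,130),(590,10.5)):
        Q=sel(P,c,32,54,80); print("pull/clamp",n,len(Q),rect(Q) if len(Q)>10 else "")
E
python3 fin.py; python3 -c "
from h import *
plan((590.5,10.6,140,45),(590.5,10.6,140,88),(590.5,10.6,58,88.5))"
```

```text
wrist rnd 443 ctr 664.4 -13.3 size 15 x 29 shortside ang -21.3 102.4 |plate 1008 ctr 663.2 -23.1 size 30 x 59 shortside ang -88.7 [-2.0000e-03  2.0000e-03  7.5846e+01]
wrist obl 850 ctr 662.2 71.1 size 14 x 36 shortside ang 0.9 102.6 |plate 6146 ctr 662.2 70.5 size 61 x 90 shortside ang 0.7 [ 0.   -0.   75.76]
wrist hex 917 ctr 660.8 159.8 size 14 x 36 shortside ang -58.5 102.6 |plate 3663 ctr 660.7 160.2 size 59 x 68 shortside ang 0.6 [-0.0000e+00 -1.0000e-03  7.5826e+01]
pull/clamp wrist 1201 ctr 589.5 129.9 size 19 x 50 shortside ang 0.8
pull/clamp wrist 0 
scene rnd 76 ctr 661.6 -16.9 size 15 x 34 shortside ang -25.6 101.8 |plate 167 ctr 662.9 -18.3 size 55 x 58 shortside ang -58.9 [ 1.3000e-02 -1.0000e-03  7.5829e+01]
scene obl 69 ctr 662.2 70.6 size 15 x 35 shortside ang 3.6 101.3 |plate 355 ctr 660.6 71.1 size 62 x 90 shortside ang -1.5 [-1.0000e-03 -3.0000e-03  7.5647e+01]
scene hex 31 ctr 670.1 161.7 size 13 x 21 shortside ang -16.2 102.6 |plate 121 ctr 666.3 163.6 size 39 x 60 shortside ang 8.2 [-2.7000e-02  3.0000e-03  7.5697e+01]
pull/clamp scene 43 ctr 590.3 114.2 size 17 x 18 shortside ang -0.7
pull/clamp scene 123 ctr 590.0 10.3 size 17 x 55 shortside ang -89.6
t 54.5 gp [661.3  70.3 188.7] ang 0.7 w 36.4 ff 0.0 F [-0.4  0.   0.4]
(590.5, 10.6, 140, 45) -> T [-5.89 -7.15  4.87] rot z -44.3 rows>=5.2
(590.5, 10.6, 140, 88) -> T [0. 0. 0.] rot z -43.0 rows>=5.0
(590.5, 10.6, 58, 88.5) -> T [0.  0.  8.2] rot z -0.5 rows>=1.6
```

All three boxes are closed and snug. Now I'll tighten the clamp.

>>> play_rows --translation '[[-1.5, -2, 0], [-3, -4, 0], [-4.5, -5.5, 0], [-5.9, -7.2, 0], [-5.9, -7.2, 0]]' --delta_rot '[[0, 0, -8], [0, 0, -16], [0, 0, -24], [0, 0, -32], [0, 0, -40]]'

```text
time: 54.95
position: [588.7, 9.2, 360.6]
ee_rot: [[-0.655, 0.755, -0.003], [0.755, 0.655, -0.0], [0.002, -0.003, -1.0]]
ft_force: [-0.6, 0.4, 0.4]
width: 36.6
finger_force: 0.0
```

>>> play_rows --translation '[[0, 0, 1], [0, 0, 2], [0, 0, 3], [0, 0, 4], [0, 0, 4]]' --delta_rot '[[0, 0, -8], [0, 0, -16], [0, 0, -24], [0, 0, -32], [0, 0, -40]]'

```text
time: 55.45
position: [589.9, 10.5, 319.3]
ee_rot: [[-0.988, 0.156, -0.004], [0.156, 0.988, 0.0], [0.004, -0.0, -1.0]]
ft_force: [-0.0, -0.2, -0.1]
width: 36.2
finger_force: 0.0
```

>>> play_rows --translation '[[0, 0, 0], [0, 0, 0], [0, 0, 0], [0, 0, 0], [0, 0, 0]]' --delta_rot '[[0, 0, -8], [0, 0, -8], [0, 0, -8], [0, 0, -8], [0, 0, -8]]'

```text
time: 55.95
position: [590.5, 10.5, 321.6]
ee_rot: [[-1.0, 0.025, -0.0], [0.025, 1.0, 0.0], [0.0, 0.0, -1.0]]
ft_force: [0.2, 0.2, 0.6]
width: 36.8
finger_force: 0.0
```

```bash
python3 - <<'E'
from fit import *
im,P=wcloud(); Q=sel(P,(590,10.5),40,56,80); print(len(Q),rect(Q) if len(Q)>9 else "")
plan((590.4,10.6,58.5,89.3))
E
```

```text
1453 ctr 590.0 9.7 size 16 x 54 shortside ang 89.9
t 56.0 gp [590.5  10.5 149.7] ang 88.6 w 36.3 ff 0.0 F [-0.2 -0.6 -0.1]
(590.4, 10.6, 58.5, 89.3) -> T [0.01 0.01 9.12] rot z -0.7 rows>=1.8
```

>>> play_rows --translation '[[0, 0, 3], [0, 0, 6], [0, 0, 8], [0, 0, 9], [0, 0, 9]]' --delta_rot '[[0, 0, -0.8], [0, 0, -0.8], [0, 0, -0.8], [0, 0, -0.8], [0, 0, -0.8]]'

```text
time: 56.5
position: [590.3, 10.5, 230.8]
ee_rot: [[-1.0, 0.01, -0.002], [0.01, 1.0, 0.0], [0.002, 0.0, -1.0]]
ft_force: [-0.3, 0.5, -0.5]
width: 36.5
finger_force: 0.0
```

>>> play_rows --translation '[[0, 0, 0], [0, 0, 0], [0, 0, 0], [0, 0, 0], [0, 0, 0]]' --delta_rot '[[0, 0, 0], [0, 0, 0], [0, 0, 0], [0, 0, 0], [0, 0, 0]]' --jaw 0 --squeeze 20

```text
time: 57.0
position: [590.9, 10.1, 232.8]
ee_rot: [[-1.0, 0.009, 0.002], [0.009, 1.0, -0.001], [-0.002, -0.001, -1.0]]
ft_force: [-0.1, -5.7, 5.2]
width: 15.9
finger_force: 20.0
```

>>> play_rows --translation '[[0, 0, 0], [0, 0, 0], [0, 0, 0], [0, 0, 0], [0, 0, 0]]' --delta_rot '[[0, 0, 8], [0, 0, 16], [0, 0, 24], [0, 0, 32], [0, 0, 40]]'

```text
time: 57.5
position: [590.7, 9.7, 232.7]
ee_rot: [[-0.757, 0.654, 0.001], [0.654, 0.757, -0.002], [-0.002, -0.0, -1.0]]
ft_force: [-2.9, -11.9, 6.0]
width: 15.8
finger_force: 20.0
```

>>> play_rows --translation '[[0, 0, 0], [0, 0, 0], [0, 0, 0], [0, 0, 0], [0, 0, 0]]' --delta_rot '[[0, 0, 8], [0, 0, 16], [0, 0, 24], [0, 0, 32], [0, 0, 40]]'

```text
time: 58.0
position: [590.4, 9.5, 232.7]
ee_rot: [[-0.159, 0.987, 0.0], [0.987, 0.159, -0.002], [-0.002, 0.0, -1.0]]
ft_force: [-5.9, -13.5, 9.2]
width: 16.1
finger_force: 20.0
```

>>> play_rows --translation '[[0, 0, 0], [0, 0, 0], [0, 0, 0], [0, 0, 0], [0, 0, 0]]' --delta_rot '[[0, 0, 1], [0, 0, 1.5], [0, 0, 1.5], [0, 0, 1.5], [0, 0, 1.5]]'

```text
time: 58.5
position: [590.4, 9.5, 232.7]
ee_rot: [[-0.139, 0.99, 0.0], [0.99, 0.139, -0.002], [-0.002, 0.0, -1.0]]
ft_force: [-5.1, -14.3, 8.3]
width: 16.0
finger_force: 20.0
```

>>> play_rows --translation '[[0, 0, 0], [0, 0, 0], [0, 0, 0], [0, 0, 0], [0, 0, 0]]' --delta_rot '[[0, 0, 0], [0, 0, 0], [0, 0, 0], [0, 0, 0], [0, 0, 0]]' --jaw 0.4

```text
time: 59.0
position: [590.6, 10.6, 231.7]
ee_rot: [[-0.139, 0.99, 0.0], [0.99, 0.139, 0.0], [0.0, 0.0, -1.0]]
ft_force: [-1.1, 0.1, 0.1]
width: 36.3
finger_force: 0.0
```

>>> play_rows --translation '[[0, 0, -3], [0, 0, -6], [0, 0, -10], [0, 0, -14], [0, 0, -16]]' --delta_rot '[[0, 0, 0], [0, 0, 0], [0, 0, 0], [0, 0, 0], [0, 0, 0]]'

```text
time: 59.5
position: [590.9, 10.6, 395.2]
ee_rot: [[-0.139, 0.99, 0.004], [0.99, 0.139, -0.0], [-0.001, 0.004, -1.0]]
ft_force: [0.0, -0.5, -1.1]
width: 36.4
finger_force: 0.0
```

>>> play_rows --translation '[[0, -4, 0], [0, -8, 0], [0, -8, 0], [0, -8, 0], [0, -8, 0]]' --delta_rot '[[0, 0, 0], [0, 0, 0], [0, 0, 0], [0, 0, 0], [0, 0, 0]]'

```text
time: 60.0
position: [512.1, -0.6, 391.9]
ee_rot: [[-0.139, 0.99, 0.001], [0.99, 0.139, -0.0], [-0.0, 0.001, -1.0]]
ft_force: [0.4, 0.8, -1.0]
width: 36.7
finger_force: 0.0
```

```bash
python3 fin.py; python3 - <<'E'
import numpy as np,cv2
im=np.load("pics/last.npy"); cv2.imwrite("pics/last.png",cv2.resize(im[100:330,130:470,::-1],(800,541)))
E
```

```text
wrist rnd 230 ctr 666.1 -7.4 size 14 x 16 shortside ang -21.7 102.3 |plate 864 ctr 665.1 -5.1 size 36 x 62 shortside ang 80.3 [ 7.0000e-03 -2.0000e-03  7.5762e+01]
wrist obl 606 ctr 661.5 70.7 size 15 x 36 shortside ang 2.0 102.4 |plate 3740 ctr 662.2 70.8 size 62 x 90 shortside ang 0.6 [3.0000e-03 0.0000e+00 7.5761e+01]
wrist hex 499 ctr 660.5 159.8 size 14 x 37 shortside ang -59.4 102.5 |plate 2007 ctr 657.9 158.2 size 60 x 64 shortside ang -59.7 [4.0000e-03 2.0000e-03 7.5772e+01]
pull/clamp wrist 952 ctr 589.2 129.8 size 19 x 50 shortside ang 0.7
pull/clamp wrist 944 ctr 590.5 10.3 size 17 x 54 shortside ang 7.8
scene rnd 76 ctr 661.9 -17.2 size 16 x 34 shortside ang -21.0 101.1 |plate 154 ctr 663.7 -17.2 size 52 x 58 shortside ang -10.0 [-3.0000e-03  2.0000e-02  7.5783e+01]
scene obl 74 ctr 661.6 70.2 size 14 x 35 shortside ang -2.3 101.5 |plate 354 ctr 660.9 70.9 size 61 x 89 shortside ang -0.6 [3.0000e-03 4.0000e-03 7.5656e+01]
scene hex 66 ctr 660.2 159.6 size 15 x 36 shortside ang -59.5 101.7 |plate 170 ctr 659.2 160.1 size 60 x 61 shortside ang -56.8 [-1.2000e-02  8.0000e-03  7.5721e+01]
pull/clamp scene 119 ctr 589.6 130.0 size 19 x 49 shortside ang -0.1
pull/clamp scene 126 ctr 590.8 10.4 size 17 x 53 shortside ang 8.8
```

View pics/last.png

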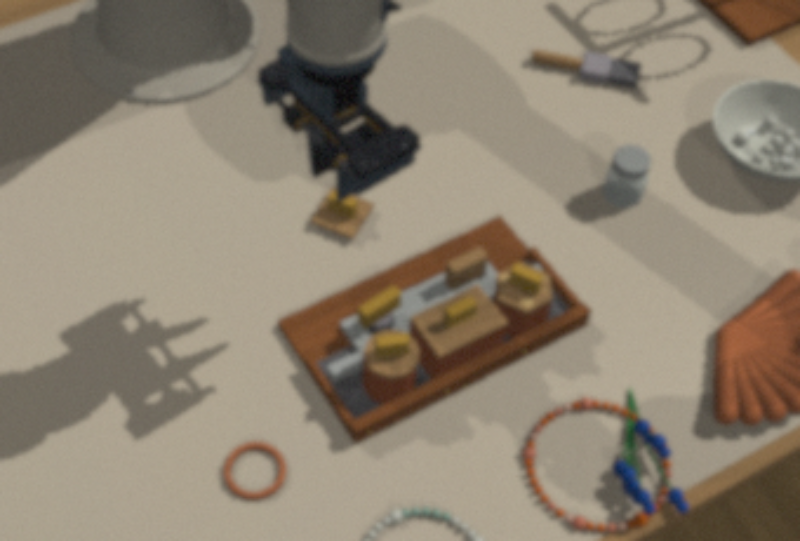

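The three closed boxes stand in the cradle: round (390,365), oblong (460,325) and hex (523,290). The fence is snug, the clamp normal reads 7.8° (about 1.44 rad, tight), and the spare square lid is untouched.

```bash
python3 -c "
from workcell import env
print(env.finish_job())"
```

```text
the job is handed in; nothing more can be done
None
```

I handed the job in after about 60 s: the round, oblong and hex boxes stand closed with their own lids, with the fence snug (gap about 60 mm) and the clamp tight (about 1.44 rad); no verdict was returned.

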